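Pack the wheel chocks head to tail in their tray

ROBOT

A 6-joint arm with a two-finger parallel gripper is mounted at the origin on the work surface. World frame = base frame: x ahead of the robot, y to its left, z up, the work surface at z = 0. Lengths are in m, angles in rad, forces in N, time in s.
With the tool pointing down it reaches from about 0.3 to 0.775 m from the base axis. Payload 14.6 kg.
Tool frame: the origin (TCP) lies on the centre line of the jaws, within the pads' length; the fingertips stand 19 mm ahead of it and the grasp point (between the pads) is the TCP (ctrl.tip_reach is the distance from the TCP to the fingertips, in m); x points along the fingers, y is the direction in which the jaws open and shut, and the axes are right-handed (so a half turn about x gives the same grasp; the last joint's range is limited). The gripper opens to 94 mm and grips with 3 to 60 N. Pads are 16 mm wide; open, the fingers measure 119 mm over their backs; the gripper's body (75 mm by 177 mm) begins 78 mm behind the grasp point.
Start: joints at [1.195, 0.3, 1.521, -0, 1.321, -0.067], TCP at [0.167, 0.524, 0.224] pointing down, gripper open.
Joint ranges: [-3.03, 3.03], [-0.79, 2.21], [0.23, 2.52], [-1.04, 4.18], [0, 3.07], [-2.55, 2.55]. Speed limits (rad/s): [2.22, 2.22, 2.57, 3.14, 3.14, 3.14].

INTERFACE

Orientations are given as [roll, pitch, yaw] about the fixed x, y, z axes, in that order (R = Rz(yaw) Ry(pitch) Rx(roll)).
In Python, from station import ctrl, optics, models gives the robot as it stands. The module is installed in compiled form; this text tells all that it offers.
- The arm moves only by the tool arm_command, never from a script. Its argument "deltas" is a list of rows, each an object with "translation": the shift along the tool's x, y, z in units of 25 mm (1.0 is 25 mm), a list of three; "turn": the turn, a rotation vector about the tool's x, y, z in units of 5 degrees (1.0 is 5 degrees), a list of three. In form: [{"translation": [x, y, z], "turn": [rx, ry, rz]}, ...]. A call has 1 to 12 rows; each row is the pose to reach, as a shift and turn from the pose commanded when the call began, along the tool's axes at that moment; what a row does not reach only later rows make up. A row lasts 1/12 s, in which the tool goes at most 41.7 mm and 7.16 degrees, less where a joint would pass 70% of its speed; a pose out of reach is approached as far as the arm can. A call with a gripper value outside its range is refused whole. "gripper" is the finger opening in mm, from 0 to 94, set as the call begins (left out, the last holds). The fingers move at their own pace and stop on an object; "force" is the grip in N (left out, the last holds). Time passes only in rows, so rows that repeat a pose let the fingers close. It gives the time, the measured TCP pose, the force and the opening at its end, in the units of the state.
- ctrl.get_obs(): the state, without advancing time (a new reading comes with each control period).
- optics.camera(name): name is "side" or "top" or "wrist"; returns the picture (420x560x3 uint8, red, green, blue); there is no depth.
- optics.get_calibration(name): a dict with "K" (3x3 intrinsics, pixels), "origin" and "orientation" of the camera in the world. Camera axes: x right, y down, z forward; pixel columns grow to the right and rows downward; lengths in m; the calibration is good to about 2 mm. A picture is of the moment at which its call begins: read the wrist's pose just before it. get_calibration takes no time and is no camera call; for the wrist camera it gives the pose at the moment of the call.
- ctrl.hand_in(): hands the job in, once; it reports no verdict.
Trained networks look in the newest picture that a camera, given by its name, has taken for a name from the list of things; names that differ only in an ending like _2 or _b are one class to them, and where a whole thing is asked for, a point or a joint stands for the part that bears it (a point fixed in the world has none). Each returns a list of dicts, best first, with "score" (0 to 1); they miss things now and then, are a little off and sometimes report something else, mostly with a low value. They report only what shows in the picture. A call takes as long as a camera call. They do not tell look-alikes from the thing itself.
- models.look_for(target, camera): "box" ([left, top, right, bottom] in pixels, round what is visible of it).
- models.cut_out(target, camera): "pixels" (420x560 bool, what is visible of it) and "box" ([left, top, right, bottom] in pixels, round what is visible of it).
- models.mark_of(target, camera): "at" ([column, row] in pixels: a listed point, or the origin of a listed thing).
The state is a dict: "time_s": time; "qpos": joint angles; "joint_vel": joint speeds; "tau": joint torques, N m; "ee_pos": TCP position; "eef_rot": TCP orientation; "force": force on the tool from outside, world axes, zero at the start; "moment": the same for the moment, N m; "grip_width": finger opening in m.
Only numpy, scipy, OpenCV 4.12 (cv2) and the standard library are available. Lean on these libraries where they do the work, as an engineer would, in place of code of your own. Each camera call takes 0.05 s, during which the arm holds its last target.

TASK

Put the wheel chocks away: slide the tray's follower fully back, then pack the three loose wedge-shaped chocks beside the one already in the tray, alternately head to tail and flat on its floor, so that the four make one solid rectangle, and push the follower up snug against them. Leave the straight block and everything else where it is.

Things in the scene. Friction and masses are not known exactly. Their poses are not given: they have to be found in the camera images.
- tray: Shallow plywood tray fixed to the table. Origin: centre of its underside, z up. Floor 8 mm thick, rim 22 mm above the table. Inside 144 mm wide along x (-72 to +72 mm; the side rims are bevelled inwards) and 220 mm long along y (-110 to +110 mm). The row of chocks is built along y from the fixed end wall at y -110 mm.
- follower (a joint): Sliding end board in the tray, in m: 0 fully back at the tray's +y end, up to 0.11 towards -y, onto the chocks. Stays where left, drags about 3 N. Its face to the chocks is at tray y = 85 mm minus the joint value. 132 mm wide, 20 thick, top 69 mm above the table. About 0.035 with four chocks packed tight.
- follower_grip (a point): Centre of the follower's handle, 54 mm above the table: a bar 20 mm thick (along tray x), 30 mm tall, reaching from the board's back 45 mm towards tray +y; this point lies 46 mm behind the face that meets the chocks. Axes as the tray's.
- chock0_grip (a point): Timber wheel chock, a wedge lying flat: from above a right trapezium 130 long, 56 wide at head, 24 at tail; body 38 high, on it a grab bar 40 long (x), 16 thick (y), 38 tall. Point: centre of the bar, 57 above the underside. x to the head: head face x +36, tail face x -94. Straight side y -24; sloping side y +32 at head to 0 at tail. z up. 0.16 kg. mm. Already in the tray, straight side to the fixed end wall, head to tray +x.
- chock1_grip (a point): Timber wheel chock, a wedge lying flat: from above a right trapezium 130 long, 56 wide at head, 24 at tail; body 38 high, on it a grab bar 40 long (x), 16 thick (y), 38 tall. Point: centre of the bar, 57 above the underside. x to the head: head face x +36, tail face x -94. Straight side y -24; sloping side y +32 at head to 0 at tail. z up. 0.16 kg. mm. Loose on the table.
- chock2_grip (a point): Timber wheel chock, a wedge lying flat: from above a right trapezium 130 long, 56 wide at head, 24 at tail; body 38 high, on it a grab bar 40 long (x), 16 thick (y), 38 tall. Point: centre of the bar, 57 above the underside. x to the head: head face x +36, tail face x -94. Straight side y -24; sloping side y +32 at head to 0 at tail. z up. 0.16 kg. mm. Loose on the table.
- chock3_grip (a point): Timber wheel chock, a wedge lying flat: from above a right trapezium 130 long, 56 wide at head, 24 at tail; body 38 high, on it a grab bar 40 long (x), 16 thick (y), 38 tall. Point: centre of the bar, 57 above the underside. x to the head: head face x +36, tail face x -94. Straight side y -24; sloping side y +32 at head to 0 at tail. z up. 0.16 kg. mm. Loose on the table.
- block: Straight timber block with a grab bar like the chocks', 130 x 48 x 38 mm (76 mm to the top of the bar), rectangular from above; not a chock. Origin under the bar.
- tape: Roll of clear tape lying flat, 90 mm across, 45 mm high; origin under its centre.
- carton: Closed small cardboard carton 100 x 150 x 70 mm; origin under its centre.
- jar: Grey jar with a metal lid, 64 mm across, 90 mm high; origin under its centre.
- brush: Hand brush lying flat.
- wrench: Spanner lying flat.
- castor: Black rubber castor wheel lying flat, 80 mm across, 30 mm high; origin under its centre.
Not all that is in view belongs to the job. What is shaped like the part that bears chock1_grip but green is not meant.

How it is judged:
On the way, in this order (a step that is already met when the one before it is completed fails the run):
1. the follower has been slid back (value of joint follower below 0.012 m), for 0.1 s.
2. all three loose chocks lie in the tray (x of chock1_grip in the frame of tray between -0.05 and 0.05 m and y of chock1_grip in the frame of tray between -0.11 and 0.07 m and z of chock1_grip in the frame of tray between 0.06 and 0.069 m and angle between each of chock1_grip, chock2_grip, chock3_grip's own z axis and vertical below 0.06 rad and x of chock2_grip in the frame of tray between -0.05 and 0.05 m and y of chock2_grip in the frame of tray between -0.11 and 0.07 m and z of chock2_grip in the frame of tray between 0.06 and 0.069 m and x of chock3_grip in the frame of tray between -0.05 and 0.05 m and y of chock3_grip in the frame of tray between -0.11 and 0.07 m and z of chock3_grip in the frame of tray between 0.06 and 0.069 m), for 0.2 s.
At the end, for the whole second after the job is handed in: All four chocks lie flat on the tray's floor (within 4 mm in height and 0.06 rad of tilt) between its walls, at rest, and the follower is up against the row: its joint reads between 0.025 and 0.045 m (0.035 is tight), which only an alternating row allows (all of step 2 and x of chock0_grip in the frame of tray between -0.05 and 0.05 m and y of chock0_grip in the frame of tray between -0.11 and 0.07 m and z of chock0_grip in the frame of tray between 0.06 and 0.069 m and angle between chock0_grip's own z axis and vertical below 0.06 rad and value of joint follower between 0.025 and 0.045 m and linear speed of each of chock0, chock1, chock2, chock3 below 0.02 m/s); the robot touches nothing.
It fails at once if the straight block or another bystander is moved more than 30 mm (distance of any of block, tape, carton, jar, brush, wrench, castor from where it was at the start of the episode above 0.03 m).
It also fails if it takes over 72 s, if anything falls off the work surface, if the arm or the gripper's body presses on something with over 40 N, if the wrist force passes 120 N, or if a joint passes its speed limit or range.

## Working session

There is one attempt and no reset: what is moved stays moved. The work goes in short steps, Python scripts to look and compute and a tool call to move; the robot and the scene stay as the last step left them, time stands still between calls to the robot, and variables do not carry over. Pictures are saved under pics/ and viewed, and the job is handed in when it is done.

Besides the shell and the picture viewer there is one more tool, called after "Request:" by a JSON object that holds its "fn" and its "kwargs". arm_command: Moves the arm, as the interface text tells. Its arguments: {"type":"object","properties":{"deltas":{"type":"array"},"gripper":{"type":"number"},"force":{"type":"number"}},"required":["deltas"]}

```bash
mkdir -p pics; ls; python3 - <<'E'
from station import ctrl, optics, models
import cv2, numpy as np
print(ctrl.get_obs(), ctrl.tip_reach)
for n in ["top","side","wrist"]:
    im=optics.camera(n); cv2.imwrite(f"pics/{n}0.png",im[:,:,::-1])
    c=optics.get_calibration(n); print(n,c)
E
```

```text
pics
{'time_s': 0.0, 'qpos': array([ 1.19540948e+00,  3.00468644e-01,  1.52158086e+00, -1.13459995e-05,
        1.32070217e+00, -6.66052097e-02]), 'joint_vel': array([-9.94655083e-04,  5.86192874e-04,  5.29549247e-04,  5.17243154e-04,
        4.15757020e-06,  8.66778597e-04]), 'tau': array([ 1.49821758e-04, -5.31810915e+01, -3.52748072e+01,  7.08539109e-02,
        2.44087115e-02, -1.11290767e-04]), 'ee_pos': array([0.16706327, 0.52375939, 0.22388776]), 'eef_rot': array([-1.62791982,  1.56963726, -1.93669865]), 'force': array([-0.65191526, -0.22056952,  0.77789411]), 'moment': array([ 0.01939263,  0.02234348, -0.02022795]), 'grip_width': 0.09403684679975784} 0.019
top {'K': array([[468.14803834,   0.        , 283.83966685],
       [  0.        , 468.14803834, 210.64010698],
       [  0.        ,   0.        ,   1.        ]]), 'origin': array([0.41070471, 0.01856844, 1.31765331]), 'orientation': array([-3.04932293,  0.01415122, -1.55096594])}
side {'K': array([[499.84694591,   0.        , 274.66883262],
       [  0.        , 499.84694591, 212.05659215],
       [  0.        ,   0.        ,   1.        ]]), 'origin': array([-0.05879611, -0.80249326,  1.08266808]), 'orientation': array([-2.35384963, -0.00976459, -0.57922389])}
wrist {'K': array([[339.42494299,   0.        , 288.2679967 ],
       [  0.        , 339.42494299, 210.80644803],
       [  0.        ,   0.        ,   1.        ]]), 'origin': array([0.10011399, 0.54607939, 0.38327457]), 'orientation': array([ 2.89439695e+00, -1.00148733e-04,  1.26139964e+00])}
```

View pics/top0.png

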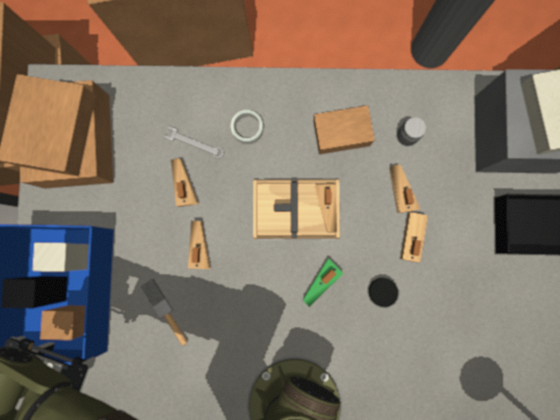

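View pics/side0.png

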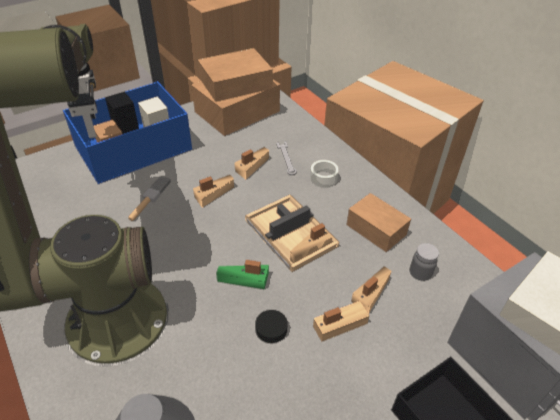

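View pics/wrist0.png

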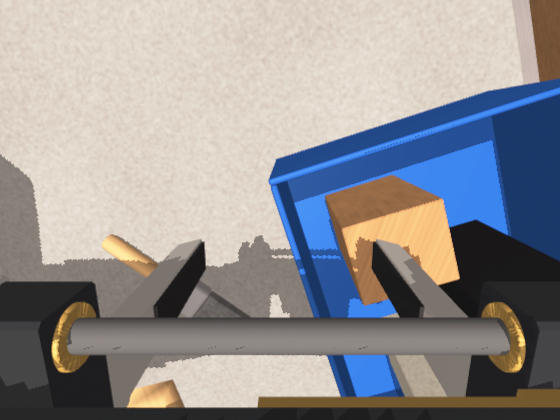

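```bash
cat > h.py <<'E'
from station import ctrl, optics, models
import cv2, numpy as np
from scipy.optimize import minimize
from scipy.spatial.transform import Rotation as R
def cam(n):
    c=optics.get_calibration(n); return c["K"],np.array(c["origin"]),R.from_euler('xyz',c["orientation"]).as_matrix()
def proj(P,C):
    K,o,M=C; q=(np.atleast_2d(P)-o)@M; q=q@K.T; return q[:,:2]/q[:,2:]
def unproj(px,z,C):
    K,o,M=C; px=np.atleast_2d(px).astype(float); d=np.c_[px,np.ones(len(px))]@np.linalg.inv(K).T@M.T
    return o+d*((z-o[2])/d[:,2])[:,None]
body=np.array([[36,-24],[36,32],[-94,0],[-94,-24]])/1000; bar=np.array([[20,-8],[20,8],[-20,8],[-20,-8]])/1000
def T2(p,x,y,a): c,s=np.cos(a),np.sin(a); return np.c_[c*p[:,0]-s*p[:,1]+x,s*p[:,0]+c*p[:,1]+y]
def sil(x,y,a,z0,C,S=4):
    m=np.zeros((420*S,560*S),np.uint8)
    for p,za,zb in ((body,0,.038),(bar,.038,.076)):
        q=T2(p,x,y,a); P=np.r_[np.c_[q,np.full(4,z0+za)],np.c_[q,np.full(4,z0+zb)]]
        h=cv2.convexHull(proj(P,C).astype(np.float32))
        cv2.fillConvexPoly(m,np.round(((h+.5)*S-.5)*16).astype(np.int32),255,shift=4)
    return cv2.resize(m,(560,420),interpolation=cv2.INTER_AREA)/255.
def fit(mask,C,x,y,a,z0=0.):
    f=lambda v: -np.minimum(r:=sil(v[0]/100,v[1]/100,v[2]/10,z0,C),mask).sum()/np.maximum(r,mask).sum()
    best=None
    for da in (0,.3,-.3):
        s=minimize(f,[x*100,y*100,(a+da)*10],method="Nelder-Mead",options=dict(initial_simplex=np.array([[0,0,0],[1,0,0],[0,1,0],[0,0,1.5]])+[x*100,y*100,(a+da)*10],xatol=.005,fatol=1e-5))
        if best is None or s.fun<best.fun: best=s
    return best.x/[100,100,10],-best.fun
E
python3 - <<'E'
from h import *
im=optics.camera("top"); C=cam("top")
r=models.cut_out("chock1_grip","top")
mk=models.mark_of("chock1_grip","top")
print([(round(d["score"],2),np.round(d["at"],1)) for d in mk])
for d in r:
    m=d["pixels"].astype(float); b=d["box"]; print(round(d["score"],2),np.round(b),m.sum())
    cx,cy=(b[0]+b[2])/2,(b[1]+b[3])/2
    w=unproj([cx,cy],.04,C)[0]
    rs=[]
    z0=.008 if 255<cx<340 and 180<cy<238 else 0
    for a in (0,np.pi): rs.append(fit(m,C,w[0],w[1],a,z0))
    print([ (np.round(x,4),round(s,3)) for x,s in rs])
for t in ("tray","follower_grip","block"):
    print(t,[(round(d["score"],2),np.round(d["at"],1),np.round(unproj(d["at"],.054 if t=="follower_grip" else 0,C)[0],4)) for d in models.mark_of(t,"top")])
big=cv2.resize(im[165:255,230:360,::-1],None,fx=6,fy=6,interpolation=cv2.INTER_CUBIC); cv2.imwrite("pics/tray.png",big)
E
```

```text
[(0.85, array([183.9, 192.1])), (0.72, array([325.9, 276.8]))]
0.66 [174. 157. 195. 207.] 770.0
[(array([ 0.632 ,  0.3307, -0.0197]), np.float64(0.702)), (array([0.5782, 0.3206, 3.3002]), np.float64(0.934))]
0.56 [301. 261. 342. 305.] 713.0
[(array([ 0.3547, -0.0815, -0.7665]), np.float64(0.912)), (array([ 0.3061, -0.0547,  2.5567]), np.float64(0.696))]
tray [(0.98, array([296.2, 206.3]), array([0.5452, 0.0049, 0.    ]))]
follower_grip [(0.66, array([277.6, 206.9]), array([0.5371, 0.0559, 0.054 ]))]
block [(0.85, array([410.8, 246.9]), array([ 0.437 , -0.3174,  0.    ])), (0.43, array([343.4, 132.6]), array([ 0.76  , -0.1266,  0.    ])), (0.41, array([408.9, 198. ]), array([ 0.5746, -0.3127,  0.    ]))]
```

View pics/tray.png

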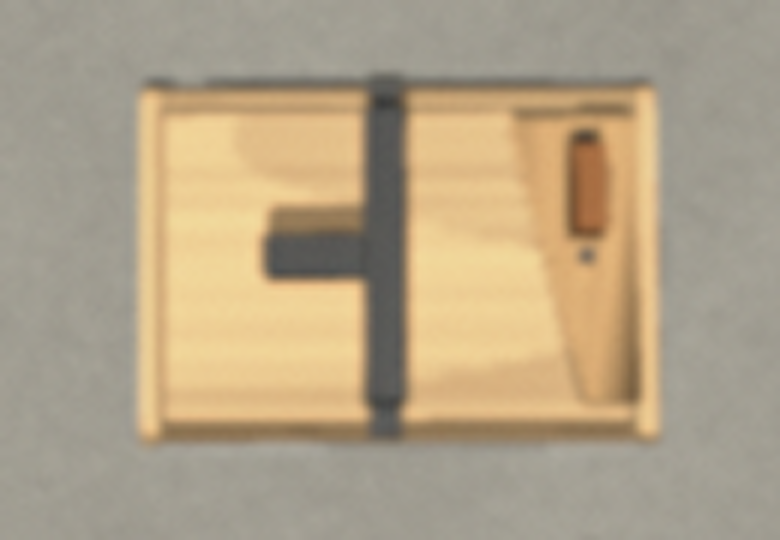

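```bash
cat >> h.py <<'E'
def wood(im):
    hsv=cv2.cvtColor(im,cv2.COLOR_RGB2HSV); return ((hsv[:,:,0]<25)&(hsv[:,:,1]>75)&(hsv[:,:,2]>60)).astype(np.uint8)
E
python3 - <<'E'
from h import *
C=cam("top")
q=np.array([[140,85],[655,85],[655,438],[140,438]])/6.+[230,165]-.5
w=unproj(q,.022,C); print(np.round(w,4)); print("ctr",w.mean(0))
e=w[0]-w[1]; print("yaw tray from long", np.arctan2(e[1],e[0])-np.pi/2, np.hypot(*(w[0]-w[1])[:2]),np.hypot(*(w[0]-w[3])[:2]))
e=w[3]-w[2]; print(np.arctan2(e[1],e[0])-np.pi/2)
im=optics.camera("top"); m=wood(im); cv2.imwrite("pics/wood.png",m*255)
n,l,st,ce=cv2.connectedComponentsWithStats(m)
for i in range(1,n):
    if 400<st[i,4]<1500 and 150<ce[i,1]<275 and 150<ce[i,0]<450:
        mm=(l==i).astype(float); w=unproj(ce[i],.04,C)[0]
        print(st[i],np.round(ce[i]),[(np.round(x,4),round(s,3)) for x,s in [fit(mm,C,w[0]-.03,w[1],3.14)]])
# board & handle of follower: at z=.069
b=np.array([[385,100],[405,90],[405,400],[365,400],[365,235],[365,278],[265,235],[265,278]])/6+[230,165]-.5
print(np.round(unproj(b,.069,C),4))
E
```

```text
[[ 0.6185  0.1279  0.022 ]
 [ 0.6227 -0.112   0.022 ]
 [ 0.4586 -0.1135  0.022 ]
 [ 0.454   0.1236  0.022 ]]
ctr [0.53844487 0.00647424 0.022     ]
yaw tray from long 0.017540051798148548 0.2399601509197212 0.16456976166086631
0.019335508751246344
[172 158  26  49 784] [182. 185.] [(array([0.578 , 0.3198, 3.2851]), np.float64(0.948))]
[188 220  22  49 792] [198. 247.] [(array([0.4032, 0.2735, 3.1078]), np.float64(0.942))]
[[0.6061 0.0136 0.069 ]
 [0.6108 0.0047 0.069 ]
 [0.4716 0.0023 0.069 ]
 [0.4712 0.0201 0.069 ]
 [0.545  0.0215 0.069 ]
 [0.5257 0.0211 0.069 ]
 [0.5442 0.0662 0.069 ]
 [0.5249 0.0658 0.069 ]]
```

```bash
python3 - <<'E'
from h import *
C=cam("side"); im=optics.camera("side"); cv2.imwrite("pics/sidebig.png",cv2.resize(im[140:345,180:420,::-1],None,fx=3,fy=3,interpolation=cv2.INTER_CUBIC))
for t in ("chock1_grip","tray","follower_grip"):
    for d in models.mark_of(t,"side"):
        print(t,round(d["score"],2),np.round(d["at"],1),np.round(unproj(d["at"],.057 if "grip" in t else 0,C)[0],4))
E
```

```text
chock1_grip 0.97 [246.4 153.9] [0.5838 0.3317 0.057 ]
chock1_grip 0.93 [252.8 266.9] [ 0.354 -0.085  0.057]
tray 0.63 [289.3 232.8] [0.5344 0.0063 0.    ]
follower_grip 0.59 [281.8 211.2] [0.5331 0.0462 0.057 ]
```

View pics/sidebig.png

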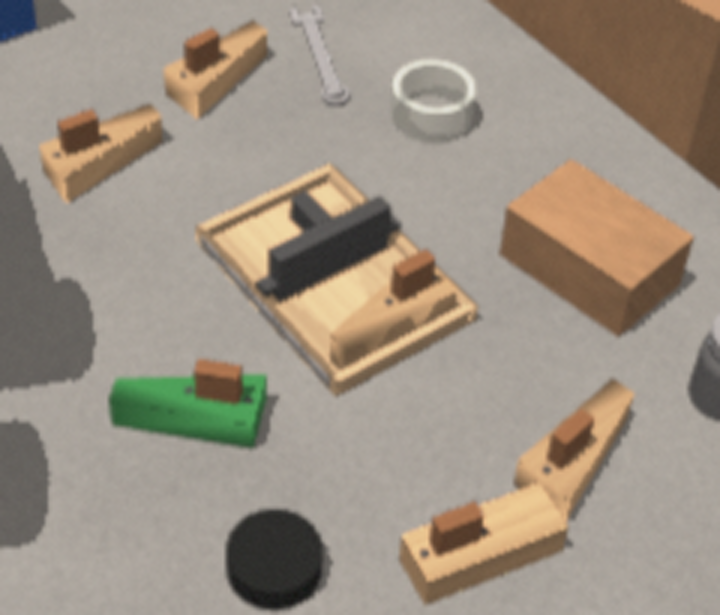

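View pics/wood.png

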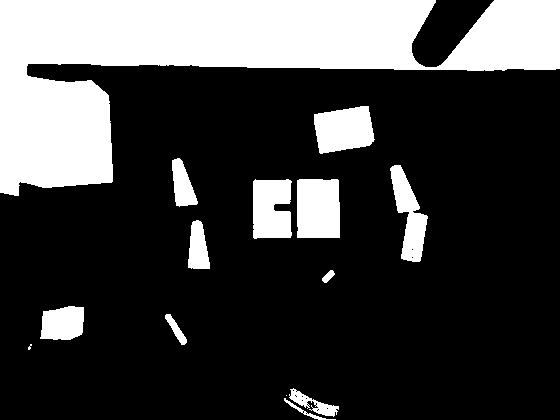

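```bash
python3 - <<'E'
from h import *
S=cam("side");C=cam("top")
q=np.array([[332,165],[477,308],[338,380],[197,229]])/3.+[180,140]-.33
w=unproj(q,.022,S); print(np.round(w,4)); print("ctr",w.mean(0))
e=w[0]-w[1]; print("yaw", np.arctan2(e[1],e[0])-np.pi/2, np.hypot(*(w[0]-w[1])[:2]),np.hypot(*(w[0]-w[3])[:2]))
im=optics.camera("top"); m=wood(im)
mm=np.zeros_like(m,float); mm[155:212,380:422]=m[155:212,380:422]
w=unproj([403,188],.04,C)[0]
print("C",fit(mm,C,w[0]-.03,w[1],3.14))
im=optics.camera("side"); m=wood(im); n,l,st,ce=cv2.connectedComponentsWithStats(m)
for nm,p,v in (("A",(245,163),(.578,.32,3.285)),("B",(213,190),(.403,.2735,3.108))):
    i=l[p[1]+3,p[0]]; print(nm,i,st[i],fit((l==i).astype(float),S,*v))
cv2.imwrite("pics/crop.png",cv2.resize(optics.camera("top")[150:270,150:450,::-1],None,fx=2.66,fy=2.66,interpolation=cv2.INTER_CUBIC))
E
```

```text
[[ 0.6164  0.1217  0.022 ]
 [ 0.6196 -0.1163  0.022 ]
 [ 0.4593 -0.1169  0.022 ]
 [ 0.4504  0.1169  0.022 ]]
ctr [0.53643568 0.00135182 0.022     ]
yaw 0.01326297056645842 0.2380434313612058 0.166102191952594
C (array([ 0.57064353, -0.29696843,  3.31854646]), np.float64(0.94032863533167))
A 7 [235 148  34  31 623] (array([0.57858682, 0.31811915, 3.31008107]), np.float64(0.9292634692236822))
B 8 [193 175  41  32 751] (array([0.40301627, 0.27184576, 3.12279249]), np.float64(0.9262834959361415))
```

View pics/crop.png

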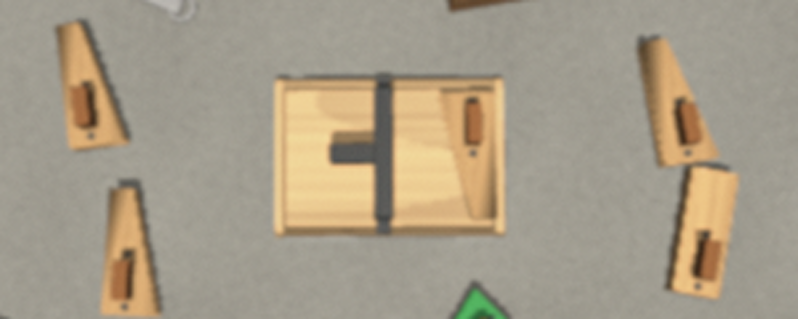

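```bash
cat >> h.py <<'E'
def go(x,y,z,th,ob=None):
    ob=ob or ctrl.get_obs(); R0=R.from_euler('xyz',ob["eef_rot"]).as_matrix(); p=np.array(ob["ee_pos"])
    t0=np.arctan2(R0[1,1],R0[0,1]); dth=(th-t0+np.pi)%(2*np.pi)-np.pi
    c,s=np.cos(th),np.sin(th); Rt=np.array([[0,c,s],[0,s,-c],[-1,0,0]])
    v=R.from_matrix(R0.T@Rt).as_rotvec()
    print("t %.2f p %s th0 %.3f q1 %.2f q6 %.2f grip %.1f F %s"%(ob["time_s"],np.round(p,4),t0,ob["qpos"][0],ob["qpos"][5],ob["grip_width"]*1e3,np.round(ob["force"],1)))
    print("  trans",np.round(R0.T@(np.array([x,y,z])-p)/.025,2)," turn",np.round(np.degrees(v)/5,2), "dist mm",round(np.linalg.norm(np.array([x,y,z])-p)*1e3), "dth",round(dth,3))
TR=(0.5375,0.004,0.016)
def tray(x,y): c,s=np.cos(TR[2]),np.sin(TR[2]); return TR[0]+c*x-s*y,TR[1]+s*x+c*y
E
python3 - <<'E'
from h import *
go(.535,.047,.15,.016); go(.535,.047,.15,.016-np.pi)
E
```

```text
t 0.85 p [0.1672 0.524  0.2245] th0 1.262 q1 1.20 q6 -0.07 grip 93.8 F [0.4 0.9 0.2]
  trans [  2.98 -13.71  19.82]  turn [14.28 -0.   -0.  ] dist mm 607 dth -1.246
t 0.85 p [0.1672 0.524  0.2245] th0 1.262 q1 1.20 q6 -0.07 grip 93.8 F [0.4 0.9 0.2]
  trans [  2.98 -13.71  19.82]  turn [-21.72   0.    -0.  ] dist mm 607 dth 1.896
```

Request:
{"fn": "arm_command", "kwargs": {"deltas": [{"translation":[3,-13.7,19.8],"turn":[14.28,0,0]},{"translation":[3,-13.7,19.8],"turn":[14.28,0,0]},{"translation":[3,-13.7,19.8],"turn":[14.28,0,0]},{"translation":[3,-13.7,19.8],"turn":[14.28,0,0]},{"translation":[3,-13.7,19.8],"turn":[14.28,0,0]},{"translation":[3,-13.7,19.8],"turn":[14.28,0,0]},{"translation":[3,-13.7,19.8],"turn":[14.28,0,0]},{"translation":[3,-13.7,19.8],"turn":[14.28,0,0]},{"translation":[3,-13.7,19.8],"turn":[14.28,0,0]},{"translation":[3,-13.7,19.8],"turn":[14.28,0,0]},{"translation":[3,-13.7,19.8],"turn":[14.28,0,0]},{"translation":[3,-13.7,19.8],"turn":[14.28,0,0]}], "gripper": 70}}

```text
time_s: 1.85
ee_pos: [0.471, 0.1291, 0.1626]
eef_rot: [1.802, 1.57, 0.246]
force: [0.1, -0.3, 0.5]
grip_width: 0.0701
```

```bash
python3 - <<'E'
from h import *
go(.535,.047,.12,.016)
E
```

```text
t 1.85 p [0.471  0.1291 0.1626] th0 0.015 q1 0.19 q6 0.18 grip 70.1 F [ 0.1 -0.3  0.5]
  trans [1.71 2.51 3.32]  turn [-0.01 -0.   -0.01] dist mm 112 dth 0.001
```

Request:
{"fn": "arm_command", "kwargs": {"deltas": [{"translation":[0.9,2.5,3.3],"turn":[0,0,0]},{"translation":[0.9,2.5,3.3],"turn":[0,0,0]},{"translation":[0.9,2.5,3.3],"turn":[0,0,0]},{"translation":[0.9,2.5,3.3],"turn":[0,0,0]}]}}

```text
time_s: 2.18
ee_pos: [0.5353, 0.0461, 0.1388]
eef_rot: [-1.244, 1.569, -2.803]
force: [-0.4, 0.2, 0.4]
grip_width: 0.07
```

```bash
python3 - <<'E'
from h import *
go(.535,.047,.056,.016)
C=cam("wrist"); im=optics.camera("wrist"); cv2.imwrite("pics/w1.png",im[:,:,::-1])
for t in("follower_grip","tray"):
  for d in models.mark_of(t,"wrist"): print(t,round(d["score"],2),np.round(d["at"]),unproj(d["at"],.054 if t!="tray" else 0,C))
print(C[1])
E
```

```text
t 2.18 p [0.5353 0.0461 0.1388] th0 0.012 q1 0.02 q6 0.01 grip 70.0 F [-0.4  0.2  0.4]
  trans [ 3.31 -0.01 -0.04]  turn [-0.04  0.01  0.01] dist mm 83 dth 0.004
follower_grip 0.6 [288. 218.] [[0.53559095 0.05024238 0.054     ]]
tray 0.95 [287. 248.] [[0.53475719 0.00714862 0.        ]]
[0.53494051 0.11754305 0.29797794]
```

View pics/w1.png

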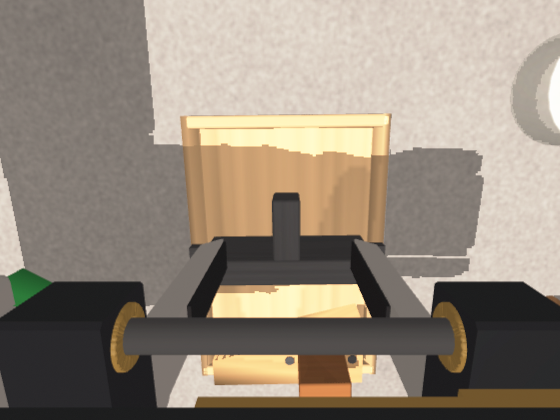

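```bash
python3 - <<'E'
from h import *
C=cam("wrist")
w=unproj([[181,117],[391,114]],.022,C); print(np.round(w,4), w.mean(0), np.arctan2(w[1,1]-w[0,1],w[1,0]-w[0,0]), np.hypot(*(w[1]-w[0])[:2]))
w=unproj([[202,129],[371,127]],.022,C); print(np.round(w,4), w.mean(0))
print(unproj([[273,194],[299,194],[286,236]],.069,C))
E
```

```text
[[0.4483 0.1265 0.022 ]
 [0.6135 0.1313 0.022 ]] [0.53090437 0.12886972 0.022     ] 0.028844892432614 0.16531038433581316
[[0.4644 0.1175 0.022 ]
 [0.5985 0.1211 0.022 ]] [0.53146587 0.11931905 0.022     ]
[[0.52300571 0.07517874 0.069     ]
 [0.54097546 0.07544847 0.069     ]
 [0.5324007  0.04481589 0.069     ]]
```

Request:
{"fn": "arm_command", "kwargs": {"deltas": [{"translation":[1.5,0,0],"turn":[-0.04,0,0]},{"translation":[3.2,0,0],"turn":[-0.04,0,0]},{"translation":[3.2,0,0],"turn":[-0.04,0,0]}]}}

```text
time_s: 2.58
ee_pos: [0.53, 0.0506, 0.0545]
eef_rot: [-1.573, 1.562, -3.123]
force: [-1.7, 0.9, -0.8]
grip_width: 0.0697
```

Request:
{"fn": "arm_command", "kwargs": {"deltas": [{"translation":[0,0,0],"turn":[0,0,0]},{"translation":[0,0,0],"turn":[0,0,0]},{"translation":[0,0,0],"turn":[0,0,0]},{"translation":[0,0,0],"turn":[0,0,0]},{"translation":[0,0,0],"turn":[0,0,0]}], "gripper": 10, "force": 25}}

```text
time_s: 3.0
ee_pos: [0.5345, 0.0496, 0.0617]
eef_rot: [1.569, 1.568, 0.017]
force: [0.5, 1.1, -0.1]
grip_width: 0.0401
```

Request:
{"fn": "arm_command", "kwargs": {"deltas": [{"translation":[0,0,0],"turn":[0,0,0]},{"translation":[0.1,0,0],"turn":[0,0,0]},{"translation":[0.1,0,0],"turn":[0,0,0]},{"translation":[0.1,0,0],"turn":[0,0,0]},{"translation":[0.1,0,0],"turn":[0,0,0]}]}}

```text
time_s: 3.42
ee_pos: [0.5334, 0.0495, 0.0574]
eef_rot: [-1.508, 1.569, -3.06]
force: [-4.3, 0.5, 0.9]
grip_width: 0.0197
```

```bash
python3 - <<'E'
from h import *
go(.535,.047+.095,.056,.016)
E
```

```text
t 3.42 p [0.5334 0.0495 0.0574] th0 0.019 q1 0.02 q6 0.00 grip 19.7 F [-4.3  0.5  0.9]
  trans [ 0.06  0.14 -3.7 ]  turn [0.04 0.   0.02] dist mm 93 dth -0.003
```

Request:
{"fn": "arm_command", "kwargs": {"deltas": [{"translation":[0,0,-0.6],"turn":[0,0,0]},{"translation":[0,0,-1.2],"turn":[0,0,0]},{"translation":[0,0,-1.8],"turn":[0,0,0]},{"translation":[0,0,-2.4],"turn":[0,0,0]},{"translation":[0,0,-2.8],"turn":[0,0,0]},{"translation":[0,0,-3.0],"turn":[0,0,0]},{"translation":[0,0,-3.1],"turn":[0,0,0]},{"translation":[0,0,-3.1],"turn":[0,0,0]}]}}

```text
time_s: 4.08
ee_pos: [0.5316, 0.1276, 0.0574]
eef_rot: [-1.607, 1.569, 3.125]
force: [-7.1, 3.1, 3.2]
grip_width: 0.0202
```

```bash
python3 - <<'E'
from h import *
go(.535,.135,.056,.016)
C=cam("top"); im=optics.camera("top"); cv2.imwrite("pics/t2.png",cv2.resize(im[165:255,230:360,::-1],None,fx=6,fy=6,interpolation=cv2.INTER_CUBIC))
E
```

```text
t 4.08 p [0.5316 0.1276 0.0574] th0 0.020 q1 0.17 q6 0.15 grip 20.2 F [-7.1  3.1  3.2]
  trans [ 0.06  0.14 -0.29]  turn [ 0.05 -0.    0.02] dist mm 8 dth -0.004
```

View pics/t2.png

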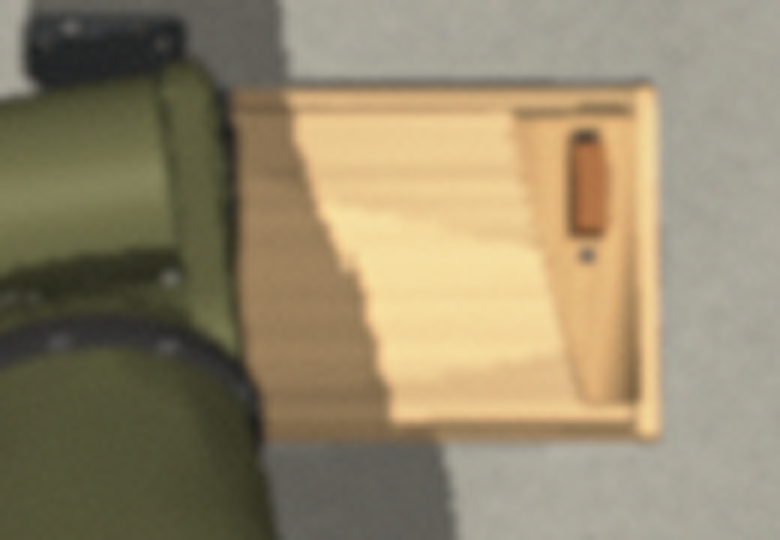

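Follower is hidden by the arm. Force is only drag so far (3 N), so I push on towards the stop in small steps.

Request:
{"fn": "arm_command", "kwargs": {"deltas": [{"translation":[0,-0.02,-0.15],"turn":[0,0,0]},{"translation":[0,-0.05,-0.25],"turn":[0,0,0]},{"translation":[0,-0.05,-0.3],"turn":[0,0,0]}]}}

```text
time_s: 4.38
ee_pos: [0.5314, 0.1345, 0.0575]
eef_rot: [1.334, 1.57, -0.217]
force: [4.3, -3.2, -4.5]
grip_width: 0.0199
```

Request:
{"fn": "arm_command", "kwargs": {"deltas": [{"translation":[0,0,-0.1],"turn":[0,0,0]},{"translation":[0,0,-0.15],"turn":[0,0,0]}]}}

```text
time_s: 4.55
ee_pos: [0.5313, 0.1381, 0.0574]
eef_rot: [0.987, 1.57, -0.564]
force: [4.8, -15.0, -4.2]
grip_width: 0.0197
```

Request:
{"fn": "arm_command", "kwargs": {"deltas": [{"translation":[0,0,-0.06],"turn":[0,0,0]},{"translation":[0,0,-0.06],"turn":[0,0,0]},{"translation":[0,0,-0.06],"turn":[0,0,0]}]}}

```text
time_s: 4.8
ee_pos: [0.5313, 0.1382, 0.0574]
eef_rot: [0.216, 1.568, -1.336]
force: [3.9, -14.4, -2.9]
grip_width: 0.0198
```

Request:
{"fn": "arm_command", "kwargs": {"deltas": [{"translation":[0,0,0.1],"turn":[0,0,0]},{"translation":[0,0,0.1],"turn":[0,0,0]},{"translation":[0,0,0.1],"turn":[0,0,0]},{"translation":[0,0,0.1],"turn":[0,0,0]},{"translation":[-1.5,0,0.1],"turn":[0,0,0]},{"translation":[-3.1,0,0.1],"turn":[0,0,0]},{"translation":[-3.1,0,0.1],"turn":[0,0,0]}], "gripper": 70}}

```text
time_s: 5.38
ee_pos: [0.5336, 0.1381, 0.1421]
eef_rot: [1.762, 1.561, 0.211]
force: [-0.0, 0.2, 1.6]
grip_width: 0.0628
```

```bash
sed -i 's/^TR=.*/TR=(0.535,0.0065,0.02)/' h.py; python3 - <<'E'
from h import *
go(.578,.319,.13,3.295-np.pi/2)
E
```

```text
t 5.38 p [0.5336 0.1381 0.1421] th0 0.020 q1 0.19 q6 0.17 grip 62.8 F [-0.   0.2  1.6]
  trans [ 0.52  1.91 -7.2 ]  turn [-19.53   0.08  -0.1 ] dist mm 187 dth 1.705
```

Request:
{"fn": "arm_command", "kwargs": {"deltas": [{"translation":[-0.1,1.9,-7.2],"turn":[-19.53,0.08,-0.1]},{"translation":[-0.1,1.9,-7.2],"turn":[-19.53,0.08,-0.1]},{"translation":[-0.1,1.9,-7.2],"turn":[-19.53,0.08,-0.1]},{"translation":[-0.1,1.9,-7.2],"turn":[-19.53,0.08,-0.1]},{"translation":[-0.1,1.9,-7.2],"turn":[-19.53,0.08,-0.1]},{"translation":[-0.1,1.9,-7.2],"turn":[-19.53,0.08,-0.1]},{"translation":[-0.1,1.9,-7.2],"turn":[-19.53,0.08,-0.1]},{"translation":[-0.1,1.9,-7.2],"turn":[-19.53,0.08,-0.1]},{"translation":[-0.1,1.9,-7.2],"turn":[-19.53,0.08,-0.1]},{"translation":[-0.1,1.9,-7.2],"turn":[-19.53,0.08,-0.1]},{"translation":[-0.1,1.9,-7.2],"turn":[-19.53,0.08,-0.1]},{"translation":[-0.1,1.9,-7.2],"turn":[-19.53,0.08,-0.1]}]}}

```text
time_s: 6.38
ee_pos: [0.5748, 0.3184, 0.1375]
eef_rot: [-3.024, 1.562, -3.069]
force: [0.4, -0.1, 0.3]
grip_width: 0.0703
```

```bash
python3 - <<'E'
from h import *
go(.578,.319,.145,3.295-np.pi/2)
C=cam("top"); im=optics.camera("top"); cv2.imwrite("pics/t3.png",cv2.resize(im[165:255,230:360,::-1],None,fx=6,fy=6,interpolation=cv2.INTER_CUBIC))
E
```

```text
t 6.38 p [0.5748 0.3184 0.1375] th0 1.526 q1 0.45 q6 -1.08 grip 70.3 F [ 0.4 -0.1  0.3]
  trans [-0.3   0.03  0.12]  turn [-2.27 -0.1   0.  ] dist mm 8 dth 0.198
```

View pics/t3.png

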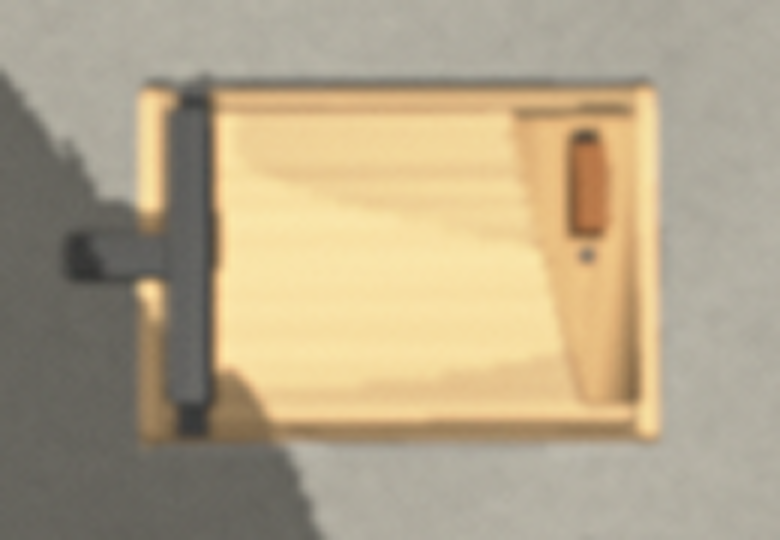

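Request:
{"fn": "arm_command", "kwargs": {"deltas": [{"translation":[-0.3,0,0.1],"turn":[-2.27,-0.1,0]},{"translation":[-0.3,0,0.1],"turn":[-2.27,-0.1,0]},{"translation":[-0.3,0,0.1],"turn":[-2.27,-0.1,0]}]}}

```text
time_s: 6.68
ee_pos: [0.5776, 0.3183, 0.1453]
eef_rot: [-0.126, 1.57, 0.021]
force: [0.1, 0.3, -0.3]
grip_width: 0.07
```

```bash
python3 - <<'E'
from h import *
go(.578,.319,.062,3.295-np.pi/2)
C=cam("wrist"); im=optics.camera("wrist"); cv2.imwrite("pics/w2.png",im[:,:,::-1])
for d in models.mark_of("chock1_grip","wrist"): print(round(d["score"],2),np.round(d["at"]),unproj(d["at"],.057,C))
v=im.copy(); 
for p,z in ((body,.038),(bar,.076)):
    q=T2(p,.578,.319,3.295); cv2.polylines(v,[np.round(proj(np.c_[q,np.full(4,z)],C)).astype(int)],True,(255,0,0))
cv2.imwrite("pics/w2b.png",v[:,:,::-1])
E
```

```text
t 6.68 p [0.5776 0.3183 0.1453] th0 1.718 q1 0.45 q6 -1.27 grip 70.0 F [ 0.1  0.3 -0.3]
  trans [3.33 0.03 0.02]  turn [-0.07  0.01  0.  ] dist mm 83 dth 0.006
0.64 [289. 219.] [[0.57645157 0.31956503 0.057     ]]
```

View pics/w2b.png

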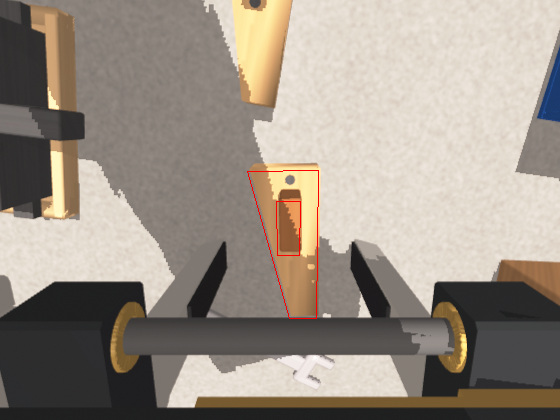

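Request:
{"fn": "arm_command", "kwargs": {"deltas": [{"translation":[1,0,0],"turn":[-0.07,0,0]},{"translation":[2,0,0],"turn":[-0.07,0,0]},{"translation":[2.7,0,0],"turn":[-0.07,0,0]},{"translation":[3.1,0,0],"turn":[-0.07,0,0]},{"translation":[3.3,0,0],"turn":[-0.07,0,0]},{"translation":[3.3,0,0],"turn":[-0.07,0,0]}], "gripper": 40}}

```text
time_s: 7.28
ee_pos: [0.5773, 0.3179, 0.0619]
eef_rot: [-2.667, 1.569, -2.516]
force: [-0.5, 0.1, 0.3]
grip_width: 0.0401
```

Request:
{"fn": "arm_command", "kwargs": {"deltas": [{"translation":[0,0,0],"turn":[0,0,0]},{"translation":[0,0,0],"turn":[0,0,0]},{"translation":[0,0,0],"turn":[0,0,0]},{"translation":[0,0,0],"turn":[0,0,0]},{"translation":[0,0,0],"turn":[0,0,0]}], "gripper": 8, "force": 35}}

```text
time_s: 7.7
ee_pos: [0.5777, 0.3181, 0.0633]
eef_rot: [-0.205, 1.57, -0.052]
force: [-1.7, -0.7, 3.6]
grip_width: 0.0156
```

```bash
python3 - <<'E'
from h import *
x,y=tray(-29,-44) if 0 else tray(-.029,-.048)
go(x,y,.16,TR[2]+np.pi/2)
E
```

```text
t 7.70 p [0.5777 0.3181 0.0633] th0 1.723 q1 0.45 q6 -1.28 grip 15.6 F [-1.7 -0.7  3.6]
  trans [ -3.87 -13.81  -4.98]  turn [1.52 0.01 0.  ] dist mm 380 dth -0.133
```

Request:
{"fn": "arm_command", "kwargs": {"deltas": [{"translation":[-1,0,0],"turn":[0,0,0]},{"translation":[-2.3,0,0],"turn":[0,0,0]},{"translation":[-4,-1,-0.4],"turn":[0.3,0,0]},{"translation":[-4.2,-2.5,-0.9],"turn":[0.5,0,0]},{"translation":[-4.2,-4,-1.4],"turn":[0.8,0,0]},{"translation":[-4.2,-5.6,-2],"turn":[1,0,0]},{"translation":[-4.2,-7.2,-2.6],"turn":[1.2,0,0]},{"translation":[-4.2,-8.8,-3.2],"turn":[1.4,0,0]},{"translation":[-4.2,-10.4,-3.8],"turn":[1.52,0,0]},{"translation":[-4.2,-12,-4.3],"turn":[1.52,0,0]},{"translation":[-4.2,-13.3,-4.8],"turn":[1.52,0,0]},{"translation":[-4.2,-13.8,-5],"turn":[1.52,0,0]}]}}

```text
time_s: 8.7
ee_pos: [0.5053, -0.046, 0.168]
eef_rot: [-1.829, 1.57, -1.812]
force: [-0.6, 0.9, -2.4]
grip_width: 0.0156
```

Request:
{"fn": "arm_command", "kwargs": {"deltas": [{"translation":[0,0,0],"turn":[0,0,0]},{"translation":[0,0,0],"turn":[0,0,0]}]}}

```text
time_s: 8.87
ee_pos: [0.5064, -0.0423, 0.1679]
eef_rot: [-1.521, 1.57, -1.502]
force: [-0.1, 0.3, -0.4]
grip_width: 0.0156
```

```bash
python3 - <<'E'
from h import *
x,y=tray(-.029,-.048)
go(x,y,.0715,TR[2]+np.pi/2)
C=cam("wrist"); im=optics.camera("wrist"); 
v=im.copy()
def draw(p,z,col):
    cv2.polylines(v,[np.round(proj(np.c_[p,np.full(len(p),z)],C)).astype(int)],True,col)
rim=np.array(tray(np.array([-72,72,72,-72])/1e3,np.array([-110,-110,110,110])/1e3)).T
draw(rim,.022,(255,0,0))
x0,y0=tray(.029,-.086); draw(T2(body,x0,y0,TR[2]),.046,(0,0,255)); draw(T2(bar,x0,y0,TR[2]),.084,(0,0,255))
cv2.imwrite("pics/w3.png",v[:,:,::-1])
T=cam("top"); print(unproj([588/6+230-.5,183/6+165-.5],.084,T), tray(.029,-.086))
E
```

```text
t 8.87 p [ 0.5064 -0.0423  0.1679] th0 1.589 q1 -0.16 q6 -1.74 grip 15.6 F [-0.1  0.3 -0.4]
  trans [3.86 0.01 0.02]  turn [-0.02  0.    0.  ] dist mm 96 dth 0.002
[[ 0.56828144 -0.07663864  0.084     ]] (np.float64(0.5657140855289574), np.float64(-0.07890283923921902))
```

View pics/w3.png

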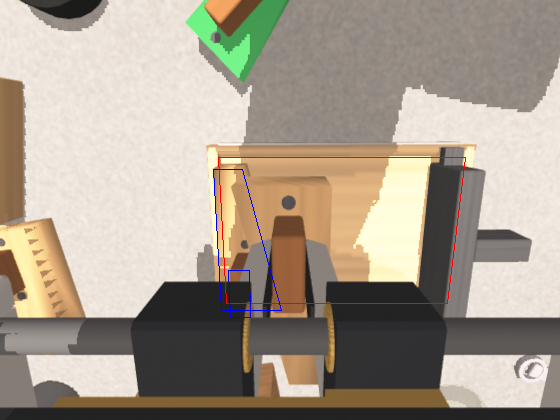

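Request:
{"fn": "arm_command", "kwargs": {"deltas": [{"translation":[1,0,0],"turn":[0,0,0]},{"translation":[2,0,0],"turn":[0,0,0]},{"translation":[2.7,0,0],"turn":[0,0,0]},{"translation":[3.2,0,0],"turn":[0,0,0]},{"translation":[3.5,0,0],"turn":[0,0,0]},{"translation":[3.7,0,0],"turn":[0,0,0]},{"translation":[3.8,0,0],"turn":[0,0,0]},{"translation":[3.8,0,0],"turn":[0,0,0]}]}}

```text
time_s: 9.58
ee_pos: [0.5066, -0.0416, 0.0728]
eef_rot: [-1.83, 1.57, -1.809]
force: [0.2, 0.3, -1.3]
grip_width: 0.0157
```

Request:
{"fn": "arm_command", "kwargs": {"deltas": [{"translation":[0.05,0,0],"turn":[0,0,0]},{"translation":[0.05,0,0],"turn":[0,0,0]},{"translation":[0.05,0,0],"turn":[0,0,0]},{"translation":[0.05,0,0],"turn":[0,0,0]},{"translation":[0.05,0,0],"turn":[0,0,0]},{"translation":[-1.2,0,0],"turn":[0,0,0]},{"translation":[-2.8,0,0],"turn":[0,0,0]},{"translation":[-3.6,0,0],"turn":[0,0,0]}], "gripper": 44}}

```text
time_s: 10.25
ee_pos: [0.5073, -0.0422, 0.1666]
eef_rot: [-0.307, 1.567, -0.287]
force: [0.7, -0.6, 0.5]
grip_width: 0.0441
```

```bash
python3 - <<'E'
from h import *
go(.403,.273,.145,3.115-np.pi/2)
E
```

```text
t 10.25 p [ 0.5073 -0.0422  0.1666] th0 1.591 q1 -0.15 q6 -1.75 grip 44.1 F [ 0.7 -0.6  0.5]
  trans [ 0.84 12.69 -3.92]  turn [0.53 0.04 0.01] dist mm 333 dth -0.047
```

Request:
{"fn": "arm_command", "kwargs": {"deltas": [{"translation":[0.84,12.69,-3.92],"turn":[0.53,0.04,0]},{"translation":[0.84,12.69,-3.92],"turn":[0.53,0.04,0]},{"translation":[0.84,12.69,-3.92],"turn":[0.53,0.04,0]},{"translation":[0.84,12.69,-3.92],"turn":[0.53,0.04,0]},{"translation":[0.84,12.69,-3.92],"turn":[0.53,0.04,0]},{"translation":[0.84,12.69,-3.92],"turn":[0.53,0.04,0]},{"translation":[0.84,12.69,-3.92],"turn":[0.53,0.04,0]},{"translation":[0.84,12.69,-3.92],"turn":[0.53,0.04,0]},{"translation":[0.84,12.69,-3.92],"turn":[0.53,0.04,0]},{"translation":[0.84,12.69,-3.92],"turn":[0.53,0.04,0]},{"translation":[0.84,12.69,-3.92],"turn":[0.53,0.04,0]},{"translation":[0.84,12.69,-3.92],"turn":[0.53,0.04,0]}], "gripper": 70}}

```text
time_s: 11.25
ee_pos: [0.4026, 0.2722, 0.1418]
eef_rot: [-2.975, 1.567, -3.003]
force: [0.4, 0.0, 0.2]
grip_width: 0.0698
```

```bash
python3 - <<'E'
from h import *
go(.403,.273,.0625,3.115-np.pi/2)
C=cam("wrist"); im=optics.camera("wrist"); v=im.copy()
for p,z in ((body,.038),(bar,.076)):
    q=T2(p,.403,.273,3.115); cv2.polylines(v,[np.round(proj(np.c_[q,np.full(4,z)],C)).astype(int)],True,(255,0,0))
cv2.imwrite("pics/w4.png",v[:,:,::-1])
im=optics.camera("top"); cv2.imwrite("pics/t4.png",cv2.resize(im[165:255,230:360,::-1],None,fx=6,fy=6,interpolation=cv2.INTER_CUBIC))
E
```

```text
t 11.25 p [0.4026 0.2722 0.1418] th0 1.543 q1 0.52 q6 -1.03 grip 69.8 F [0.4 0.  0.2]
  trans [3.17 0.03 0.03]  turn [-0.01 -0.04  0.01] dist mm 79 dth 0.001
```

View pics/w4.png

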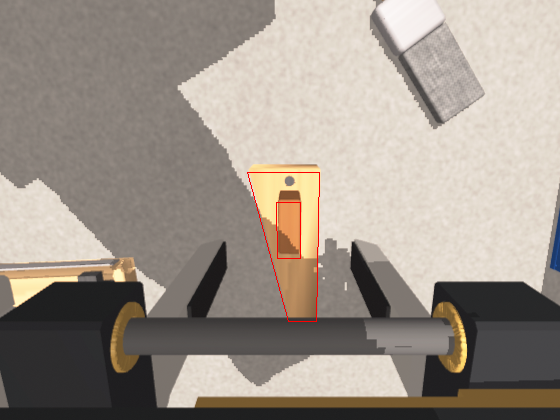

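View pics/t4.png

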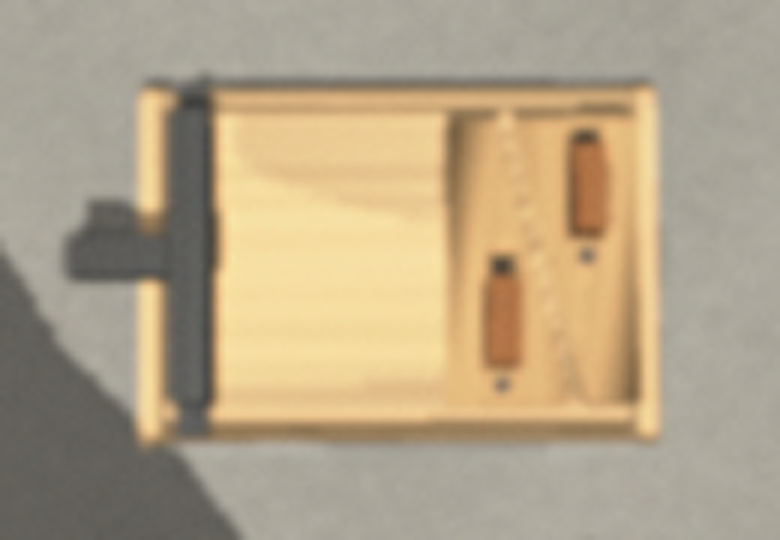

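Request:
{"fn": "arm_command", "kwargs": {"deltas": [{"translation":[1,0,0],"turn":[0,0,0]},{"translation":[2,0,0],"turn":[0,0,0]},{"translation":[2.7,0,0],"turn":[0,0,0]},{"translation":[3.0,0,0],"turn":[0,0,0]},{"translation":[3.15,0,0],"turn":[0,0,0]},{"translation":[3.15,0,0],"turn":[0,0,0]}], "gripper": 40}}

```text
time_s: 11.85
ee_pos: [0.4021, 0.2728, 0.0629]
eef_rot: [-2.966, 1.567, -2.993]
force: [0.5, -0.6, -0.6]
grip_width: 0.0403
```

Request:
{"fn": "arm_command", "kwargs": {"deltas": [{"translation":[0,0,0],"turn":[0,0,0]},{"translation":[0,0,0],"turn":[0,0,0]},{"translation":[0,0,0],"turn":[0,0,0]},{"translation":[0,0,0],"turn":[0,0,0]},{"translation":[0,0,0],"turn":[0,0,0]}], "gripper": 8, "force": 35}}

```text
time_s: 12.27
ee_pos: [0.402, 0.2733, 0.0634]
eef_rot: [-3.089, 1.568, -3.115]
force: [-1.2, -1.2, 2.8]
grip_width: 0.0155
```

```bash
python3 - <<'E'
from h import *
x,y=tray(.029,.007)
go(x,y,.165,TR[2]-np.pi/2)
E
```

```text
t 12.27 p [0.402  0.2733 0.0634] th0 1.545 q1 0.52 q6 -1.02 grip 15.5 F [-1.2 -1.2  2.8]
  trans [ -4.08 -10.2    6.73]  turn [35.47  0.    0.05] dist mm 322 dth -3.096
```

Request:
{"fn": "arm_command", "kwargs": {"deltas": [{"translation":[-1,0,0],"turn":[0,0,0]},{"translation":[-2.3,0,0],"turn":[0,0,0]},{"translation":[-3.8,-1,0.6],"turn":[1.4,0,0]},{"translation":[-4.2,-2,1.3],"turn":[2.8,0,0]},{"translation":[-4.2,-3,2],"turn":[4.2,0,0]},{"translation":[-4.2,-4,2.6],"turn":[5.6,0,0]},{"translation":[-4.2,-5,3.3],"turn":[7,0,0]},{"translation":[-4.2,-6,4],"turn":[8.4,0,0]},{"translation":[-4.2,-7,4.6],"turn":[9.8,0,0]},{"translation":[-4.2,-8,5.3],"turn":[11.2,0,0]},{"translation":[-4.2,-9,5.9],"turn":[12.6,0,0]},{"translation":[-4.2,-9.5,6.3],"turn":[14,0,0]}]}}

```text
time_s: 13.27
ee_pos: [0.5542, 0.0291, 0.1673]
eef_rot: [-1.699, 1.567, -2.955]
force: [0.4, -0.1, -1.9]
grip_width: 0.0161
```

```bash
python3 - <<'E'
from h import *
x,y=tray(.029,.007)
go(x,y,.17,TR[2]-np.pi/2)
E
```

```text
t 13.27 p [0.5542 0.0291 0.1673] th0 0.315 q1 -0.01 q6 -0.33 grip 16.1 F [ 0.4 -0.1 -1.9]
  trans [-0.11  0.18  0.69]  turn [21.38  0.04  0.04] dist mm 18 dth -1.866
```

Request:
{"fn": "arm_command", "kwargs": {"deltas": [{"translation":[0,0.18,0.69],"turn":[21.38,0.04,0.04]},{"translation":[0,0.18,0.69],"turn":[21.38,0.04,0.04]},{"translation":[0,0.18,0.69],"turn":[21.38,0.04,0.04]},{"translation":[0,0.18,0.69],"turn":[21.38,0.04,0.04]},{"translation":[0,0.18,0.69],"turn":[21.38,0.04,0.04]},{"translation":[0,0.18,0.69],"turn":[21.38,0.04,0.04]},{"translation":[0,0.18,0.69],"turn":[21.38,0.04,0.04]},{"translation":[0,0.18,0.69],"turn":[21.38,0.04,0.04]},{"translation":[0,0.18,0.69],"turn":[21.38,0.04,0.04]},{"translation":[0,0.18,0.69],"turn":[21.38,0.04,0.04]},{"translation":[0,0.18,0.69],"turn":[21.38,0.04,0.04]},{"translation":[0,0.18,0.69],"turn":[21.38,0.04,0.04]}]}}

```text
time_s: 14.27
ee_pos: [0.563, 0.0168, 0.1673]
eef_rot: [-1.309, 1.57, 2.22]
force: [-0.2, -0.5, -1.6]
grip_width: 0.0156
```

```bash
python3 - <<'E'
from h import *
x,y=tray(.029,.007)
go(x,y,.17,TR[2]-np.pi/2)
E
```

```text
t 14.27 p [0.563  0.0168 0.1673] th0 -1.183 q1 -0.04 q6 1.15 grip 15.6 F [-0.2 -0.5 -1.6]
  trans [-0.11  0.11  0.01]  turn [4.21 0.01 0.01] dist mm 4 dth -0.368
```

Request:
{"fn": "arm_command", "kwargs": {"deltas": [{"translation":[0,0.1,0],"turn":[4.21,0,0]},{"translation":[0,0.1,0],"turn":[4.21,0,0]},{"translation":[0,0.1,0],"turn":[4.21,0,0]},{"translation":[0,0.1,0],"turn":[4.21,0,0]},{"translation":[0,0.1,0],"turn":[4.21,0,0]}]}}

```text
time_s: 14.68
ee_pos: [0.564, 0.0145, 0.1674]
eef_rot: [-1.022, 1.57, 2.15]
force: [-0.7, 0.0, -1.4]
grip_width: 0.0157
```

```bash
python3 - <<'E'
from h import *
x,y=tray(.029,.007)
go(x,y,.0735,TR[2]-np.pi/2)
C=cam("wrist"); im=optics.camera("wrist"); cv2.imwrite("pics/w5.png",im[:,:,::-1])
E
```

```text
t 14.68 p [0.564  0.0145 0.1674] th0 -1.541 q1 -0.04 q6 1.50 grip 15.7 F [-0.7  0.  -1.4]
  trans [3.75 0.02 0.01]  turn [0.12 0.01 0.01] dist mm 94 dth -0.01
```

View pics/w5.png

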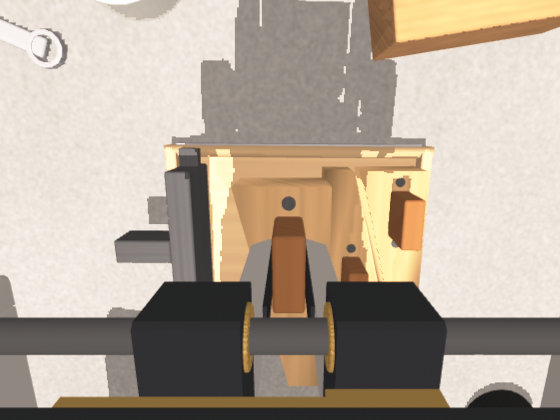

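Request:
{"fn": "arm_command", "kwargs": {"deltas": [{"translation":[1,0,0],"turn":[0.12,0,0]},{"translation":[2,0,0],"turn":[0.12,0,0]},{"translation":[2.7,0,0],"turn":[0.12,0,0]},{"translation":[3.2,0,0],"turn":[0.12,0,0]},{"translation":[3.5,0,0],"turn":[0.12,0,0]},{"translation":[3.7,0,0],"turn":[0.12,0,0]},{"translation":[3.8,0,0],"turn":[0.12,0,0]},{"translation":[3.8,0,0],"turn":[0.12,0,0]}]}}

```text
time_s: 15.4
ee_pos: [0.5642, 0.0145, 0.0725]
eef_rot: [-1.436, 1.57, 1.723]
force: [-0.7, 0.3, -1.8]
grip_width: 0.0162
```

Request:
{"fn": "arm_command", "kwargs": {"deltas": [{"translation":[0,0,0],"turn":[0,0,0]},{"translation":[0,0,0],"turn":[0,0,0]},{"translation":[0,0,0],"turn":[0,0,0]},{"translation":[0,0,0],"turn":[0,0,0]},{"translation":[0,0,0],"turn":[0,0,0]},{"translation":[-1.2,0,0],"turn":[0,0,0]},{"translation":[-2.8,0,0],"turn":[0,0,0]},{"translation":[-3.6,0,0],"turn":[0,0,0]}], "gripper": 44}}

```text
time_s: 16.07
ee_pos: [0.565, 0.0144, 0.1664]
eef_rot: [-2.95, 1.567, 0.207]
force: [0.3, 0.5, 0.9]
grip_width: 0.0439
```

```bash
python3 - <<'E'
from h import *
go(.5706,-.297,.145,3.3185-np.pi/2);go(.5706,-.297,.145,3.3185+np.pi/2)
E
```

```text
t 16.07 p [0.565  0.0144 0.1664] th0 -1.555 q1 -0.04 q6 1.51 grip 43.9 F [0.3 0.5 0.9]
  trans [ 0.85 12.46 -0.02]  turn [3.416e+01 1.000e-02 6.000e-02] dist mm 312 dth -2.981
t 16.07 p [0.565  0.0144 0.1664] th0 -1.555 q1 -0.04 q6 1.51 grip 43.9 F [0.3 0.5 0.9]
  trans [ 0.85 12.46 -0.02]  turn [-1.84 -0.04  0.  ] dist mm 312 dth 0.161
```

Request:
{"fn": "arm_command", "kwargs": {"deltas": [{"translation":[0.85,12.46,0],"turn":[-1.84,0,0]},{"translation":[0.85,12.46,0],"turn":[-1.84,0,0]},{"translation":[0.85,12.46,0],"turn":[-1.84,0,0]},{"translation":[0.85,12.46,0],"turn":[-1.84,0,0]},{"translation":[0.85,12.46,0],"turn":[-1.84,0,0]},{"translation":[0.85,12.46,0],"turn":[-1.84,0,0]},{"translation":[0.85,12.46,0],"turn":[-1.84,0,0]},{"translation":[0.85,12.46,0],"turn":[-1.84,0,0]},{"translation":[0.85,12.46,0],"turn":[-1.84,0,0]},{"translation":[0.85,12.46,0],"turn":[-1.84,0,0]},{"translation":[0.85,12.46,0],"turn":[-1.84,0,0]}], "gripper": 60}}

```text
time_s: 16.98
ee_pos: [0.5691, -0.2963, 0.1409]
eef_rot: [-1.351, 1.57, 1.967]
force: [0.0, 0.9, -0.4]
grip_width: 0.0597
```

```bash
python3 - <<'E'
from h import *
go(.5706,-.297,.0625,3.3185+np.pi/2)
C=cam("wrist"); im=optics.camera("wrist"); v=im.copy()
for p,z in ((body,.038),(bar,.076)):
    q=T2(p,.5706,-.297,3.3185); cv2.polylines(v,[np.round(proj(np.c_[q,np.full(4,z)],C)).astype(int)],True,(255,0,0))
cv2.imwrite("pics/w6.png",v[:,:,::-1])
im=optics.camera("top"); cv2.imwrite("pics/t6.png",cv2.resize(im[165:255,230:360,::-1],None,fx=6,fy=6,interpolation=cv2.INTER_CUBIC))
E
```

```text
t 16.98 p [ 0.5691 -0.2963  0.1409] th0 -1.394 q1 -0.54 q6 0.86 grip 59.7 F [ 0.   0.9 -0.4]
  trans [ 3.14  0.04 -0.06]  turn [-0.    0.    0.01] dist mm 78 dth 0.0
```

View pics/w6.png

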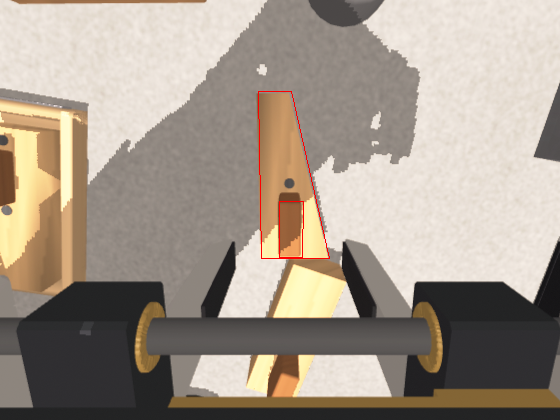

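View pics/t6.png

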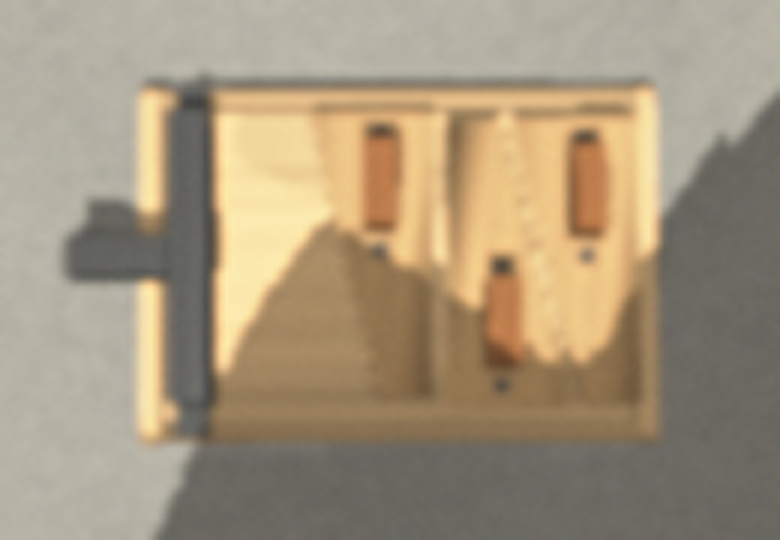

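```bash
python3 - <<'E'
from h import *
T=cam("top")
q=np.array([[588,188],[503,318],[381,181]])/6+[230,165]-.5
w=unproj(q,.084,T); 
# tray in top cam frame
c=np.array([.5384,.0065]); a=.0185; M=np.array([[np.cos(a),np.sin(a)],[-np.sin(a),np.cos(a)]])
print(np.round((w[:,:2]-c)@M.T*1e3,1))
S=cam("side"); im=optics.camera("side"); cv2.imwrite("pics/s6.png",cv2.resize(im[180:280,230:360,::-1],None,fx=6,fy=6,interpolation=cv2.INTER_CUBIC))
E
```

```text
[[ 26.1 -83.7]
 [-31.5 -45.9]
 [ 29.3   7.8]]
```

View pics/s6.png

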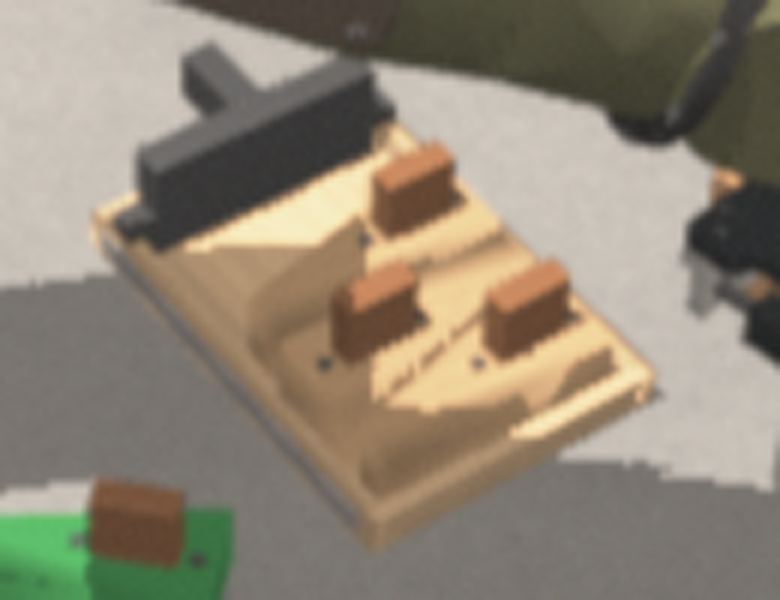

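Request:
{"fn": "arm_command", "kwargs": {"deltas": [{"translation":[1,0,0],"turn":[0,0,0]},{"translation":[2,0,0],"turn":[0,0,0]},{"translation":[2.7,0,0],"turn":[0,0,0]},{"translation":[3.0,0,0],"turn":[0,0,0]},{"translation":[3.12,0,0],"turn":[0,0,0]},{"translation":[3.12,0,0],"turn":[0,0,0]}], "gripper": 40}}

```text
time_s: 17.63
ee_pos: [0.5693, -0.2965, 0.0632]
eef_rot: [-1.456, 1.57, 1.862]
force: [-0.4, -0.3, 0.6]
grip_width: 0.0403
```

Request:
{"fn": "arm_command", "kwargs": {"deltas": [{"translation":[0,0,0],"turn":[0,0,0]},{"translation":[0,0,0],"turn":[0,0,0]},{"translation":[0,0,0],"turn":[0,0,0]},{"translation":[0,0,0],"turn":[0,0,0]},{"translation":[0,0,0],"turn":[0,0,0]}], "gripper": 8, "force": 35}}

```text
time_s: 18.05
ee_pos: [0.5692, -0.2971, 0.0635]
eef_rot: [-2.546, 1.57, 0.772]
force: [-0.9, 0.3, 3.2]
grip_width: 0.0158
```

```bash
python3 - <<'E'
from h import *
x,y=tray(-.029,.045)
go(x,y,.165,TR[2]-np.pi/2)
E
```

```text
t 18.05 p [ 0.5692 -0.2971  0.0635] th0 -1.394 q1 -0.54 q6 0.86 grip 15.8 F [-0.9  0.3  3.2]
  trans [ -4.05 -14.15   0.08]  turn [ 1.79 -0.01  0.  ] dist mm 368 dth -0.156
```

Request:
{"fn": "arm_command", "kwargs": {"deltas": [{"translation":[-1,0,0],"turn":[0,0,0]},{"translation":[-2.3,0,0],"turn":[0,0,0]},{"translation":[-4,-1,0],"turn":[0.3,0,0]},{"translation":[-4.2,-2.5,0],"turn":[0.5,0,0]},{"translation":[-4.2,-4,0],"turn":[0.8,0,0]},{"translation":[-4.2,-5.6,0],"turn":[1.1,0,0]},{"translation":[-4.2,-7.2,0],"turn":[1.4,0,0]},{"translation":[-4.2,-8.8,0],"turn":[1.6,0,0]},{"translation":[-4.2,-10.4,0.1],"turn":[1.79,0,0]},{"translation":[-4.2,-12,0.1],"turn":[1.79,0,0]},{"translation":[-4.2,-13.5,0.1],"turn":[1.79,0,0]},{"translation":[-4.2,-14.15,0.1],"turn":[1.79,0,0]}]}}

```text
time_s: 19.05
ee_pos: [0.5033, 0.0543, 0.1684]
eef_rot: [-1.27, 1.569, 1.894]
force: [-0.3, -0.5, -1.4]
grip_width: 0.016
```

Request:
{"fn": "arm_command", "kwargs": {"deltas": [{"translation":[0,0,0],"turn":[0,0,0]},{"translation":[0,0,0],"turn":[0,0,0]}]}}

```text
time_s: 19.22
ee_pos: [0.5044, 0.0512, 0.1683]
eef_rot: [-1.309, 1.57, 1.854]
force: [0.0, -0.4, -2.4]
grip_width: 0.0157
```

```bash
python3 - <<'E'
from h import *
x,y=tray(-.029,.045)
go(x,y,.0725,TR[2]-np.pi/2)
C=cam("wrist"); im=optics.camera("wrist"); cv2.imwrite("pics/w7.png",im[:,:,::-1])
E
```

```text
t 19.22 p [0.5044 0.0512 0.1683] th0 -1.549 q1 0.03 q6 1.58 grip 15.7 F [ 0.  -0.4 -2.4]
  trans [ 3.83  0.01 -0.03]  turn [0.02 0.   0.01] dist mm 96 dth -0.002
```

View pics/w7.png

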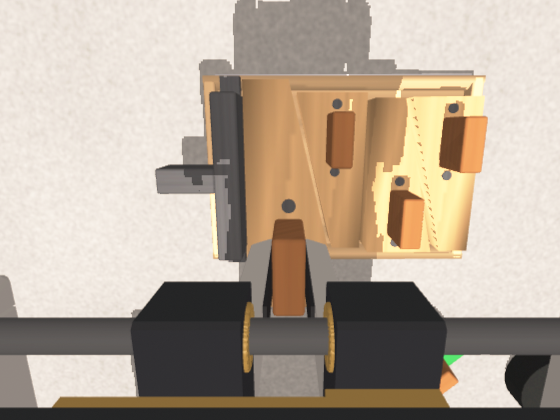

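Request:
{"fn": "arm_command", "kwargs": {"deltas": [{"translation":[1,0,0],"turn":[0,0,0]},{"translation":[2,0,0],"turn":[0,0,0]},{"translation":[2.7,0,0],"turn":[0,0,0]},{"translation":[3.2,0,0],"turn":[0,0,0]},{"translation":[3.5,0,0],"turn":[0,0,0]},{"translation":[3.7,0,0],"turn":[0,0,0]},{"translation":[3.82,0,0],"turn":[0,0,0]},{"translation":[3.82,0,0],"turn":[0,0,0]}]}}

```text
time_s: 19.93
ee_pos: [0.5046, 0.0505, 0.0727]
eef_rot: [-1.175, 1.57, 1.986]
force: [1.0, 0.0, -2.1]
grip_width: 0.0159
```

Request:
{"fn": "arm_command", "kwargs": {"deltas": [{"translation":[0,0,0],"turn":[0,0,0]},{"translation":[0,0,0],"turn":[0,0,0]},{"translation":[0,0,0],"turn":[0,0,0]},{"translation":[0,0,0],"turn":[0,0,0]},{"translation":[-1.2,0,0],"turn":[0,0,0]},{"translation":[-2.8,0,0],"turn":[0,0,0]},{"translation":[-3.6,0,0],"turn":[0,0,0]}], "gripper": 34}}

```text
time_s: 20.52
ee_pos: [0.5054, 0.0509, 0.1666]
eef_rot: [-2.892, 1.567, 0.27]
force: [1.7, -0.3, 0.6]
grip_width: 0.034
```

```bash
python3 - <<'E'
from h import *
go(.532,.138,.14,.02); go(.532,.138,.14,.02-np.pi)
C=cam("top"); im=optics.camera("top"); cv2.imwrite("pics/t7.png",cv2.resize(im[165:255,230:360,::-1],None,fx=6,fy=6,interpolation=cv2.INTER_CUBIC))
E
```

```text
t 20.52 p [0.5054 0.0509 0.1666] th0 -1.550 q1 0.03 q6 1.58 grip 34.0 F [ 1.7 -0.3  0.6]
  trans [ 1.07 -3.46 -1.13]  turn [-18.    -0.04  -0.02] dist mm 95 dth 1.57
t 20.52 p [0.5054 0.0509 0.1666] th0 -1.550 q1 0.03 q6 1.58 grip 34.0 F [ 1.7 -0.3  0.6]
  trans [ 1.07 -3.46 -1.13]  turn [18.   -0.02  0.04] dist mm 95 dth -1.571
```

Now to the follower's handle (half open turn of 90°).

Request:
{"fn": "arm_command", "kwargs": {"deltas": [{"translation":[0,-1,-0.3],"turn":[-18,0,0]},{"translation":[0.5,-2,-0.6],"turn":[-18,0,0]},{"translation":[1,-3.46,-1.13],"turn":[-18,0,0]},{"translation":[1,-3.46,-1.13],"turn":[-18,0,0]},{"translation":[1,-3.46,-1.13],"turn":[-18,0,0]},{"translation":[1,-3.46,-1.13],"turn":[-18,0,0]},{"translation":[1,-3.46,-1.13],"turn":[-18,0,0]},{"translation":[1,-3.46,-1.13],"turn":[-18,0,0]},{"translation":[1,-3.46,-1.13],"turn":[-18,0,0]},{"translation":[1,-3.46,-1.13],"turn":[-18,0,0]},{"translation":[1,-3.46,-1.13],"turn":[-18,0,0]},{"translation":[1,-3.46,-1.13],"turn":[-18,0,0]}], "gripper": 60}}

```text
time_s: 21.57
ee_pos: [0.531, 0.1379, 0.1377]
eef_rot: [-2.9, 1.57, 1.768]
force: [-0.2, -0.3, -0.2]
grip_width: 0.0599
```

Request:
{"fn": "arm_command", "kwargs": {"deltas": [{"translation":[0,0,0],"turn":[-1,0,0]},{"translation":[0,0,0],"turn":[-1,0,0]}]}}

```text
time_s: 21.73
ee_pos: [0.531, 0.1379, 0.1377]
eef_rot: [-2.915, 1.57, 1.838]
force: [-0.1, 0.1, 0.1]
grip_width: 0.0601
```

```bash
python3 - <<'E'
from h import *
go(.532,.138,.0575,.02)
C=cam("wrist"); im=optics.camera("wrist"); cv2.imwrite("pics/w8.png",im[:,:,::-1])
im=optics.camera("side"); cv2.imwrite("pics/s8.png",cv2.resize(im[180:280,230:360,::-1],None,fx=6,fy=6,interpolation=cv2.INTER_CUBIC))
E
```

```text
t 21.73 p [0.531  0.1379 0.1377] th0 0.041 q1 0.19 q6 0.15 grip 60.1 F [-0.1  0.1  0.1]
  trans [3.21 0.04 0.  ]  turn [ 0.24 -0.01  0.  ] dist mm 80 dth -0.021
```

View pics/w8.png

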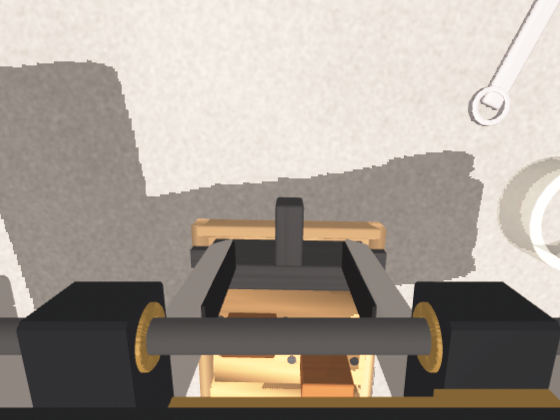

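View pics/s8.png

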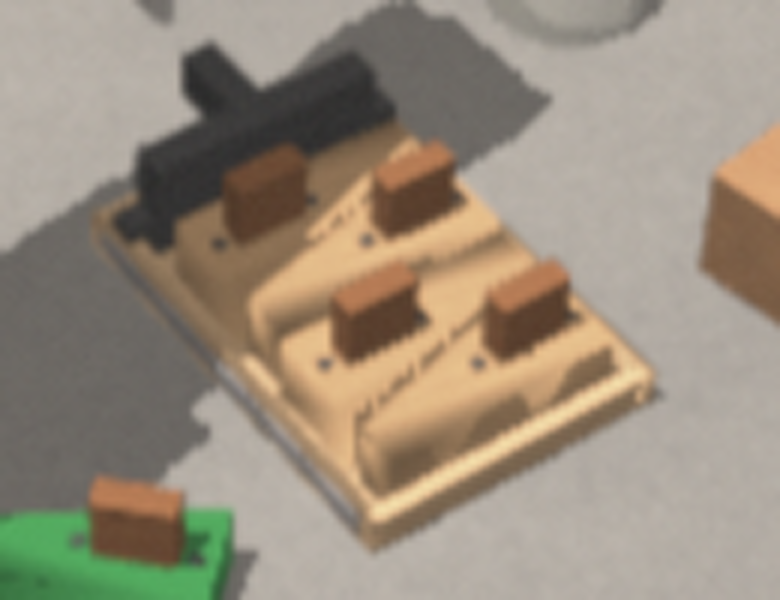

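View pics/t7.png

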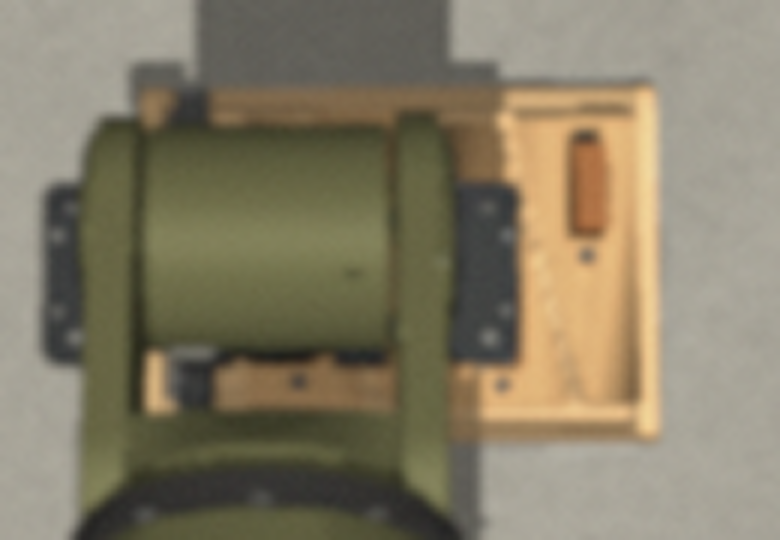

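Request:
{"fn": "arm_command", "kwargs": {"deltas": [{"translation":[1,0,0],"turn":[0.24,0,0]},{"translation":[2,0,0],"turn":[0.24,0,0]},{"translation":[2.7,0,0],"turn":[0.24,0,0]},{"translation":[3.0,0,0],"turn":[0.24,0,0]},{"translation":[3.15,0,0],"turn":[0.24,0,0]},{"translation":[3.15,0,0],"turn":[0.24,0,0]}]}}

```text
time_s: 22.33
ee_pos: [0.531, 0.1379, 0.059]
eef_rot: [-2.486, 1.57, 2.24]
force: [-0.1, 0.0, -0.4]
grip_width: 0.0602
```

Request:
{"fn": "arm_command", "kwargs": {"deltas": [{"translation":[0,0,0],"turn":[0,0,0]},{"translation":[0,0,0],"turn":[0,0,0]},{"translation":[0,0,0],"turn":[0,0,0]},{"translation":[0,0,0],"turn":[0,0,0]},{"translation":[0,0,0],"turn":[0,0,0]},{"translation":[0,0,0],"turn":[0,0,0]},{"translation":[0,0,0],"turn":[0,0,0]},{"translation":[0,0,0],"turn":[0,0,0]}], "gripper": 12, "force": 40}}

```text
time_s: 23.0
ee_pos: [0.5313, 0.138, 0.0592]
eef_rot: [2.474, 1.57, 0.919]
force: [2.7, -0.1, -1.0]
grip_width: 0.0198
```

Request:
{"fn": "arm_command", "kwargs": {"deltas": [{"translation":[0,0,0.1],"turn":[0,0,0]},{"translation":[0,0,0.25],"turn":[0,0,0]},{"translation":[0,0,0.4],"turn":[0,0,0]},{"translation":[0,0,0.5],"turn":[0,0,0]},{"translation":[0,0,0.6],"turn":[0,0,0]},{"translation":[0,0,0.7],"turn":[0,0,0]},{"translation":[0,0,0.8],"turn":[0,0,0]},{"translation":[0,0,0.9],"turn":[0,0,0]},{"translation":[0,0,0.9],"turn":[0,0,0]}]}}

```text
time_s: 23.75
ee_pos: [0.5318, 0.1153, 0.0592]
eef_rot: [2.426, 1.569, 0.871]
force: [5.8, 0.7, -1.4]
grip_width: 0.02
```

Request:
{"fn": "arm_command", "kwargs": {"deltas": [{"translation":[0,0.02,0.1],"turn":[0,0,0]},{"translation":[0,0.02,0.2],"turn":[0,0,0]},{"translation":[0,0.02,0.28],"turn":[0,0,0]},{"translation":[0,0.02,0.34],"turn":[0,0,0]},{"translation":[0,0.02,0.36],"turn":[0,0,0]}]}}

```text
time_s: 24.17
ee_pos: [0.5321, 0.1065, 0.0592]
eef_rot: [3.053, 1.569, 1.498]
force: [2.2, 5.3, 0.7]
grip_width: 0.0196
```

```bash
python3 - <<'E'
from h import *
go(.532,.1032,.0575,.02)
im=optics.camera("side"); cv2.imwrite("pics/s9.png",cv2.resize(im[180:280,230:360,::-1],None,fx=6,fy=6,interpolation=cv2.INTER_CUBIC))
E
```

```text
t 24.17 p [0.5321 0.1065 0.0592] th0 0.016 q1 0.13 q6 0.11 grip 19.6 F [2.2 5.3 0.7]
  trans [ 0.07 -0.    0.13]  turn [-0.05 -0.02 -0.  ] dist mm 4 dth 0.004
```

View pics/s9.png

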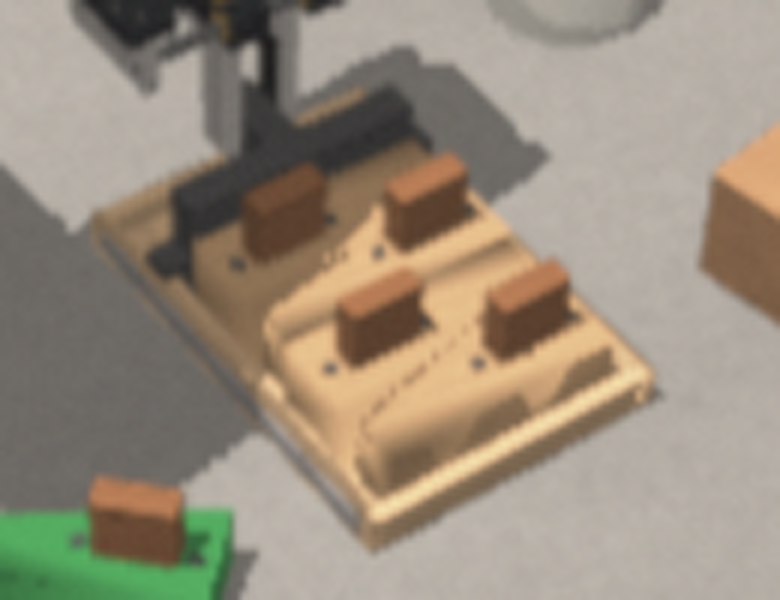

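Request:
{"fn": "arm_command", "kwargs": {"deltas": [{"translation":[0,0,0.05],"turn":[0,0,0]},{"translation":[0,0,0.1],"turn":[0,0,0]},{"translation":[0,0,0.14],"turn":[0,0,0]},{"translation":[0,0,0.14],"turn":[0,0,0]}]}}

```text
time_s: 24.55
ee_pos: [0.5322, 0.1031, 0.0592]
eef_rot: [2.964, 1.569, 1.409]
force: [1.4, 4.6, 1.1]
grip_width: 0.0199
```

Request:
{"fn": "arm_command", "kwargs": {"deltas": [{"translation":[0,0,0.04],"turn":[0,0,0]},{"translation":[0,0,0.08],"turn":[0,0,0]},{"translation":[0,0,0.08],"turn":[0,0,0]}]}}

```text
time_s: 24.8
ee_pos: [0.5322, 0.1021, 0.0592]
eef_rot: [2.962, 1.568, 1.407]
force: [1.4, 14.0, 1.0]
grip_width: 0.0199
```

Request:
{"fn": "arm_command", "kwargs": {"deltas": [{"translation":[0,0,0.05],"turn":[0,0,0]},{"translation":[0,0,0.08],"turn":[0,0,0]},{"translation":[0,0,0.08],"turn":[0,0,0]}]}}

```text
time_s: 25.05
ee_pos: [0.5322, 0.1017, 0.0592]
eef_rot: [2.985, 1.566, 1.431]
force: [1.9, 27.5, -1.0]
grip_width: 0.0198
```

```bash
python3 - <<'E'
from h import *
go(.532,.1032,.0575,.02)
im=optics.camera("side"); cv2.imwrite("pics/s10.png",cv2.resize(im[180:280,230:360,::-1],None,fx=6,fy=6,interpolation=cv2.INTER_CUBIC))
E
```

```text
t 25.05 p [0.5322 0.1017 0.0592] th0 0.016 q1 0.12 q6 0.10 grip 19.8 F [ 1.9 27.5 -1. ]
  trans [ 0.07 -0.01 -0.06]  turn [-0.04 -0.06 -0.01] dist mm 2 dth 0.004
```

View pics/s10.png

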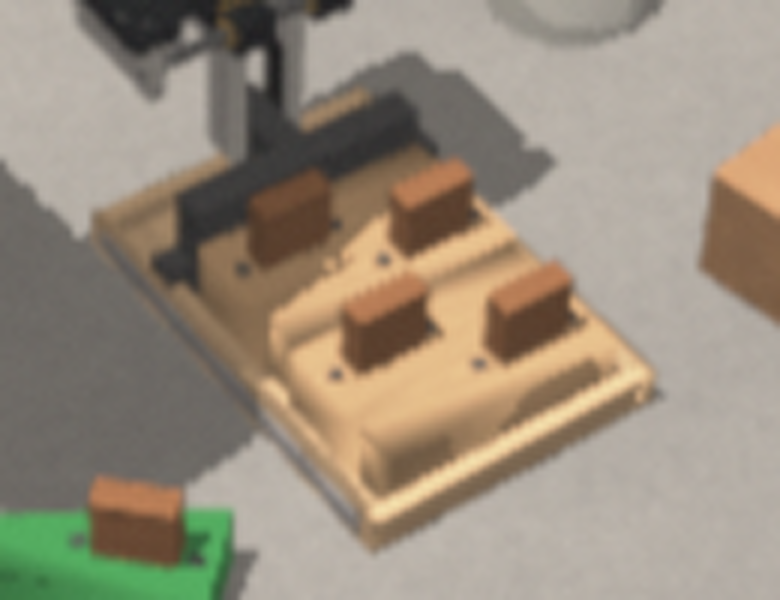

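Request:
{"fn": "arm_command", "kwargs": {"deltas": [{"translation":[0,0,-0.1],"turn":[0,0,0]},{"translation":[0,0,-0.1],"turn":[0,0,0]}]}}

```text
time_s: 25.27
ee_pos: [0.5322, 0.1019, 0.0592]
eef_rot: [2.882, 1.57, 1.327]
force: [1.0, 8.5, 2.5]
grip_width: 0.0197
```

Request:
{"fn": "arm_command", "kwargs": {"deltas": [{"translation":[0,0,0],"turn":[0,0,0]},{"translation":[0,0,0],"turn":[0,0,0]},{"translation":[0,0,0],"turn":[0,0,0]},{"translation":[0,0,0],"turn":[0,0,0]},{"translation":[0,0,0],"turn":[0,0,0]},{"translation":[-1.2,0,0],"turn":[0,0,0]},{"translation":[-2.8,0,0],"turn":[0,0,0]},{"translation":[-4,0,-1],"turn":[0,0,0]},{"translation":[-5,0,-2.5],"turn":[0,0,0]},{"translation":[-5,-1,-4],"turn":[0,0,0]},{"translation":[-5,-2,-5.5],"turn":[0,0,0]},{"translation":[-5,-3,-7],"turn":[0,0,0]}], "gripper": 60}}

```text
time_s: 26.27
ee_pos: [0.4605, 0.2659, 0.1845]
eef_rot: [2.879, 1.57, 1.323]
force: [1.8, 1.0, -0.4]
grip_width: 0.0599
```

Request:
{"fn": "arm_command", "kwargs": {"deltas": [{"translation":[0,-1,-2],"turn":[0,0,0]},{"translation":[0,-1.5,-3],"turn":[0,0,0]},{"translation":[0,-1.5,-3],"turn":[0,0,0]},{"translation":[0,-1.5,-3],"turn":[0,0,0]}]}}

```text
time_s: 26.6
ee_pos: [0.4218, 0.3405, 0.1841]
eef_rot: [-2.419, 1.57, 2.312]
force: [0.7, 0.5, 0.6]
grip_width: 0.0599
```

```bash
python3 - <<'E'
from h import *
go(.5,.3,.2,.02)
im=optics.camera("top"); cv2.imwrite("pics/t11.png",cv2.resize(im[165:255,230:360,::-1],None,fx=6,fy=6,interpolation=cv2.INTER_CUBIC)); cv2.imwrite("pics/t11f.png",im[:,:,::-1])
im=optics.camera("side"); cv2.imwrite("pics/s11.png",cv2.resize(im[180:280,230:360,::-1],None,fx=6,fy=6,interpolation=cv2.INTER_CUBIC))
E
```

```text
t 26.60 p [0.4218 0.3405 0.1841] th0 0.019 q1 0.61 q6 0.59 grip 59.9 F [0.7 0.5 0.6]
  trans [-0.64  3.1   1.68]  turn [-0.01 -0.01  0.01] dist mm 89 dth 0.001
```

View pics/t11.png

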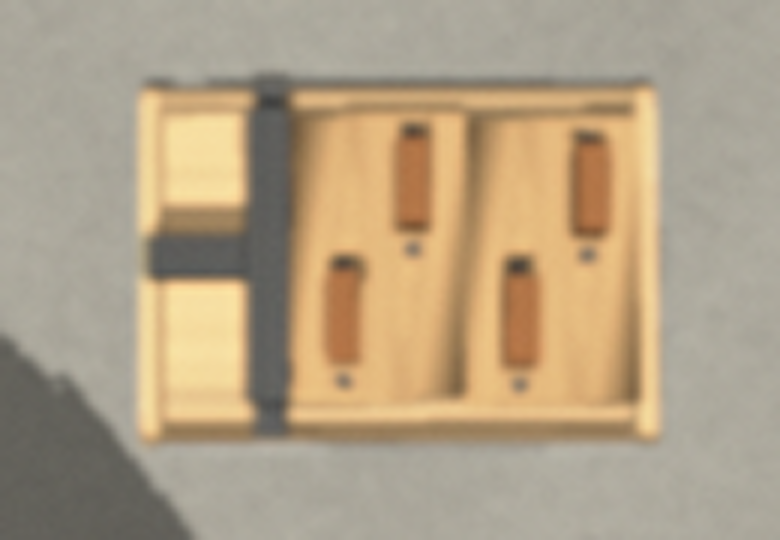

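View pics/s11.png

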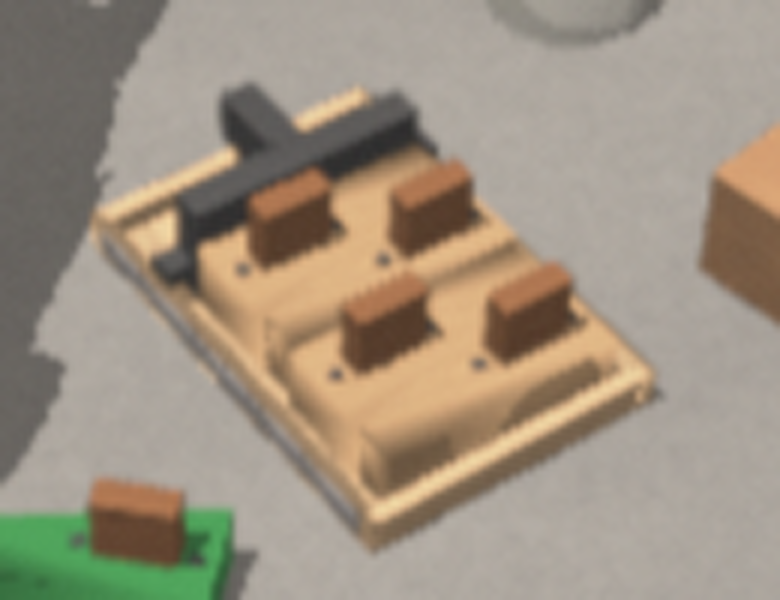

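View pics/t11f.png

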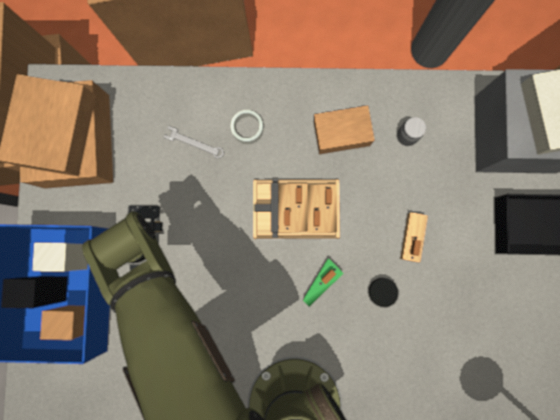

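```bash
python3 - <<'E'
from h import *
print(ctrl.hand_in()); print(ctrl.get_obs()["time_s"])
E
```

```text
the job is handed in; nothing more can be done
None
the job is handed in; nothing more can be done
```

I packed the tray and handed the job in at about 27 s; the hand-in reports no verdict.

**What I did:** I slid the follower back to its stop. I then placed the three loose timber chocks beside the first, alternating head to tail, and pushed the follower up until it met about 27 N. After easing that off, I let go and moved the arm clear.

**Last checks:**
- **Packing:** The final top and side pictures show all four chocks lying flat in an alternating row. Bar spacings are about 31, 47 and 31 mm, against 32, 48 and 32 mm for a tight fit.
- **Follower:** It reads about 0.034 m from the picture and 0.036 m from the arm's position, so within the allowed 0.025 to 0.045 m.
- **Everything else:** The block, the green wedge and the other bystanders appear unmoved.

**Disagreement:** The camera estimates of the tray's centre differed by up to about 5 mm. I settled this with the follower's hard stop and the wrist view, and the placements fitted. A dark strip between the second and third chocks looked like shading, and the spacing there shows no gap.

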